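# Refit distribution-block covers and trip-test the lamp-supply breaker

## Task

The terminals in the lamp supply's distribution blocks have just been retightened: put every cover that lies on the bench back on the block of its own size, rib up, lying flat with its edges flush with the block's edges all round; a block whose cover is not on the bench stays open. With all of those covers on, press the breaker's test button fully in so that the handle drops, then lift the handle back up to ON. Leave every cover flush even if one gets knocked meanwhile, and do not disturb the bulb in its trough, the mallet or the grounding lug.

Things in the scene. Friction and masses are not known exactly. Their poses are not given: they have to be found in the camera images.
- cover1: Black moulded cover, 50 mm wide (its y) x 104 mm long (its x), flat plate 6 mm thick with a plain flat underside; a grip rib 56 mm long (along x), 16 mm wide and 24 mm high stands on the middle of the plate, top 30 mm above the underside. 60 g. Lies loose on the bench, rib up; fits block1, which has the same outline, either way round. Origin: centre of the underside; z up. May be absent (None).
- cover2: Black moulded cover, 70 mm wide (its y) x 104 mm long (its x), flat plate 6 mm thick with a plain flat underside; a grip rib 56 mm long (along x), 16 mm wide and 24 mm high stands on the middle of the plate, top 30 mm above the underside. 80 g. Lies loose on the bench, rib up; fits block2, which has the same outline, either way round. Origin: centre of the underside; z up. May be absent (None).
- cover3: Black moulded cover, 90 mm wide (its y) x 104 mm long (its x), flat plate 6 mm thick with a plain flat underside; a grip rib 56 mm long (along x), 16 mm wide and 24 mm high stands on the middle of the plate, top 30 mm above the underside. 100 g. Lies loose on the bench, rib up; fits block3, which has the same outline, either way round. Origin: centre of the underside; z up. May be absent (None).
- cover4: Black moulded cover, 130 mm wide (its y) x 104 mm long (its x), flat plate 6 mm thick with a plain flat underside; a grip rib 56 mm long (along x), 16 mm wide and 24 mm high stands on the middle of the plate, top 30 mm above the underside. 140 g. Lies loose on the bench, rib up; fits block4, which has the same outline, either way round. Origin: centre of the underside; z up. 
- block1: Grey moulded power distribution block, open at the top with copper connectors inside, 50 mm wide (its y) x 104 mm long (its x), 48 mm high, walls 5 mm, fixed. cover1 belongs on its rim. Origin: centre of its underside, which rests on a 3 mm steel plate; z up, so the rim is 48 mm above the origin. The four blocks stand in a row on that plate (row along their y, centres 142 mm apart, any order).
- block2: Grey moulded power distribution block, open at the top with copper connectors inside, 70 mm wide (its y) x 104 mm long (its x), 48 mm high, walls 5 mm, fixed. cover2 belongs on its rim. Origin: centre of its underside, which rests on a 3 mm steel plate; z up, so the rim is 48 mm above the origin. The four blocks stand in a row on that plate (row along their y, centres 142 mm apart, any order).
- block3: Grey moulded power distribution block, open at the top with copper connectors inside, 90 mm wide (its y) x 104 mm long (its x), 48 mm high, walls 5 mm, fixed. cover3 belongs on its rim. Origin: centre of its underside, which rests on a 3 mm steel plate; z up, so the rim is 48 mm above the origin. The four blocks stand in a row on that plate (row along their y, centres 142 mm apart, any order).
- block4: Grey moulded power distribution block, open at the top with copper connectors inside, 130 mm wide (its y) x 104 mm long (its x), 48 mm high, walls 5 mm, fixed. cover4 belongs on its rim. Origin: centre of its underside, which rests on a 3 mm steel plate; z up, so the rim is 48 mm above the origin. The four blocks stand in a row on that plate (row along their y, centres 142 mm apart, any order).
- gearplate: Zinced steel plate 125 x 575 x 3 mm lying on the bench (long side along its y), fixed, that carries the four blocks. Origin: centre of its underside; blocks share its yaw.
- breaker: Black moulded-case earth-leakage breaker, 105 mm wide (y) x 160 mm long, on a sloping steel stand, fixed. Its face slopes 0.30 rad, up and towards the robot: in this frame its normal is (-0.296, 0, 0.955), 'up the face' is (0.955, 0, 0.296), its centre is at (-0.024, 0, 0.108). Origin: on the bench under its middle; x away from the robot, z up.
- handle (a joint): Breaker handle: 0 = ON (leaning up the face, away from the robot), 0.64 rad = dropped (down the face, towards the robot). Grey bar 24 mm wide (y) x 16 mm thick, stands 45 mm out of the middle of the face; swings about breaker y through point handle_hinge. Over-centre: past 0.32 it snaps to the nearer end; under 1 N at the tip moves it.
- handle_tip (a point): Middle of the handle's outer end; moves with the handle. Radius about the hinge 95 mm.
- handle_hinge (a point): Point on the handle's hinge axis, 50 mm below the face centre inside the breaker; fixed.
- trip (a joint): Trip-test button: 0 = out, 0.008 m = fully in; springs back. It moves straight into the sloping face. It needs about 5 N and drops the handle from about 6 mm on.
- trip_top (a point): Centre of the outer end of the test button: a grey cap 20 mm across that stands 12 mm out of the breaker face, on the robot's side of the handle, 42 mm down the face and 34 mm to +y of the face centre. Moves with the button.
- trough: Padded steel trough 300 (x) x 100 x 50 mm, fixed, with the bulb in it. Origin: centre of the underside. Keep away.
- bulb: Clear quartz short-arc bulb, 250 mm long (its x), 50 mm across in the middle, lying in the trough. Origin: its middle. Leave alone.
- mallet: Rubber mallet, head 60 mm across x 100 mm, handle 250 mm towards its -x, lying in front of the breaker, near the robot. Origin: on the bench under the head. Leave alone.
- lug: Copper grounding lug about 91 mm long (its x), 28 mm wide, 25 mm high, lying behind the blocks. Origin: on the bench near its middle. Leave alone.
Mind the look-alikes: they are no part of the job. Leave any brown or green look-alike of the cover4 alone.

How it is judged:
By the outcome, as a careful person would: the job done as asked, in the order asked, and still so for the second after the job is handed in, with the robot touching nothing.
Of cover1, cover2, cover3 only 2 to 3 are there at a start; the rules pass over those that are not, and their reading is None.
At some moment in a run one of cover4 may be knocked a few centimetres aside while the robot is not near it.
It also fails if it takes over 210 s, if anything falls off the work surface, if the arm or the gripper's body presses on something with over 40 N, if the wrist force passes 120 N, or if a joint passes its speed limit or range.

## Robot

A 6-joint arm with a two-finger parallel gripper is mounted at the origin on the work surface. World frame = base frame: x ahead of the robot, y to its left, z up, the work surface at z = 0. Lengths are in mm, angles in rad, forces in N, time in s.
With the tool pointing down it reaches from about 275 to 1000 mm from the base axis. Payload 8.4 kg.
Tool frame: the origin (TCP) lies between the finger pads; the fingertips stand 25 mm ahead of it and the grasp point (between the pads) lies 6 mm ahead of it; z points along the fingers, y is the line along which they close (so a half turn about z gives the same grasp; the last joint's range is limited). The gripper opens to 85 mm and grips with 20 to 120 N. Pads are 22 mm wide; open, the fingers measure 114 mm over their backs; the gripper's body (76 mm by 85 mm) begins 54 mm behind the grasp point. The pads swing forward as they close: fully open they stand 13 mm farther back than shut.
Start: joints at [-1.175, 0.353, 1.633, -0, 1.155, -0.002], TCP at [242.118, -576.2, 256.281] pointing down, gripper open.
Joint ranges: [-2.63, 2.63], [-0.92, 2.1], [0.06, 2.66], [-1.3, 4.44], [0, 2.69], [-3.02, 3.02]. Speed limits (rad/s): [2.22, 2.22, 2.79, 3.14, 3.14, 3.14].

## Interface

Orientations are given as [roll, pitch, yaw] about the fixed x, y, z axes, in that order (R = Rz(yaw) Ry(pitch) Rx(roll)).
In Python, from rig import r, eyes, workorder gives the robot as it stands. The module is installed in compiled form; this text tells all that it offers.
- The arm moves only by the tool step_arm, never from a script. Its argument "moves" is a list of rows, each an object of numbers: "tx", "ty", "tz": the shift along the tool's x, y, z scaled (see below); "ax", "ay", "az": the turn, a rotation vector about the tool's x, y, z scaled (see below). In form: [{"tx": .., "ty": .., "tz": .., "ax": .., "ay": .., "az": ..}, ...]. A call has 1 to 5 rows; each row shifts and turns the commanded pose from where the row before left it, along the tool's axes as they then stand; what a row does not reach is not made up. The controller multiplies each number of a shift by 25 mm and each number of a turn by 90 degrees. A row lasts 1/8 s, in which the tool goes at most 62.5 mm and 10.7 degrees, less where a joint would pass 70% of its speed; a pose out of reach is approached as far as the arm can. A call with a number of a shift or a turn outside -1 to 1 is refused whole. A call with a gripper value outside its range is refused whole. "gripper" is the opening, from 0 (shut) to 1 (fully open), set as the call begins (left out, the last holds). The fingers move at their own pace and stop on an object; "newtons" is the grip in N (left out, the last holds). Time passes only in rows, so rows that do not move let the fingers close. It gives the time, the measured TCP pose, the force, the opening and the grip force at its end, in the units of the state.
- r.sense(): the state, without advancing time (a new reading comes with each control period).
- eyes.grab_frame(name): name is "side" or "top"; returns (picture, depth): 420x560x3 uint8, red, green, blue; 420x560 float32, mm along the optical axis (not along the pixel's ray), 0 where there is no reading.
- eyes.camera_info(name): a dict with "intrinsics" (3x3 intrinsics, pixels), "k1" (the pictures are not rectified: a ray, as slopes to the right and down, at radius r is drawn at 1 + k1 r^2 times it, then the intrinsics apply), "cam_to_world" (4x4, takes a point from camera to world coordinates). Camera axes: x right, y up, looking along -z (the intrinsics and any distortion apply to the point x, -y, -z); pixel columns grow to the right and rows downward; lengths in mm; the calibration is good to about 2 mm. A picture is of the moment at which its call begins. camera_info takes no time and is no camera call.
- workorder.sign_off(): hands the job in; it is judged then, once.
The state is a dict: "clock": time; "qpos": joint angles; "qvel": joint speeds; "joint_efforts": joint torques, N m; "eef_pos": TCP position; "tcp_rot": TCP orientation; "contact_force": force on the tool from outside, world axes, zero at the start; "wrist_torque": the same for the moment, N m; "opening": opening from 0.0 (shut) to 1.0 (fully open); "grasp_force": force on a finger pad.
Only numpy, scipy, OpenCV 4.12 (cv2) and the standard library are available. Lean on these libraries where they do the work, as an engineer would, in place of code of your own. Each camera call takes 0.05 s, during which the arm holds its last target. There are 200 camera calls.

## Working session

There is one attempt and no reset: what is moved stays moved. The work goes in short steps, Python scripts to look and compute and a tool call to move; the robot and the scene stay as the last step left them, time stands still between calls to the robot, and variables do not carry over. Pictures are saved under pics/ and viewed, at most 14 in all, crops included, and the job is handed in when it is done.

Besides the shell and the picture viewer there is one more tool, called after "Emit:" as a command line: name --argument value ..., lists and objects as JSON in quotes. step_arm: Moves the arm, as the interface text tells. Its arguments: {"type":"object","properties":{"moves":{"type":"array","items":{"type":"object","properties":{"tx":{"type":"number"},"ty":{"type":"number"},"tz":{"type":"number"},"ax":{"type":"number"},"ay":{"type":"number"},"az":{"type":"number"}}}},"gripper":{"type":"number"},"newtons":{"type":"number"}},"required":["moves"]}

```bash
mkdir -p pics; python3 - <<'E'
from rig import r,eyes
import cv2,numpy as np
print(r.sense())
for n in ("side","top"):
    p,d=eyes.grab_frame(n); cv2.imwrite(f"pics/{n}0.png",p[:,:,::-1]); np.save(f"{n}0.npy",d); print(n,eyes.camera_info(n), (d>0).mean())
E
```

```text
{'clock': 0.0, 'qpos': array([-1.17539719e+00,  3.53610583e-01,  1.63416480e+00, -1.79610026e-05,
        1.15524734e+00, -2.39972417e-03]), 'qvel': array([-0.00030621,  0.00021109,  0.00093486, -0.00082194, -0.00095511,
       -0.00107518]), 'joint_efforts': array([ 2.92897879e-03, -6.05237174e+01, -3.42067337e+01,  4.05879337e-04,
        9.11644165e-03,  1.83911561e-05]), 'eef_pos': array([ 241.93208399, -575.76329058,  255.57202169]), 'tcp_rot': array([-3.14016255e+00,  1.29902201e-05,  3.97806137e-01]), 'contact_force': array([-0.02875924,  0.49199921, -0.50440811]), 'wrist_torque': array([ 0.00327246, -0.03844495,  0.03124865]), 'grasp_force': 0.0, 'opening': 1.00178643498567}
side {'intrinsics': array([[416.83159464,   0.        , 284.50056395],
       [  0.        , 416.83159464, 211.50666667],
       [  0.        ,   0.        ,   1.        ]]), 'k1': -0.12843417904706583, 'cam_to_world': array([[ 9.97420162e-01,  5.02178653e-02, -5.12950938e-02,
         4.60554110e+02],
       [-7.15576342e-02,  7.52324446e-01, -6.54894979e-01,
        -9.50883588e+02],
       [ 5.70312515e-03,  6.56876011e-01,  7.53977042e-01,
         1.22285239e+03],
       [ 0.00000000e+00,  0.00000000e+00,  0.00000000e+00,
         1.00000000e+00]])} 0.9961649659863946
top {'intrinsics': array([[431.52803448,   0.        , 282.17104049],
       [  0.        , 431.52803448, 206.9192417 ],
       [  0.        ,   0.        ,   1.        ]]), 'k1': 0.0032816332732426784, 'cam_to_world': array([[ 1.06592530e-02,  9.93267600e-01, -1.15351005e-01,
         3.85281217e+02],
       [-9.99896433e-01,  1.17031407e-02,  8.37618562e-03,
         3.10462623e+01],
       [ 9.66976283e-03,  1.15249775e-01,  9.93289477e-01,
         1.24854851e+03],
       [ 0.00000000e+00,  0.00000000e+00,  0.00000000e+00,
         1.00000000e+00]])} 0.9960714285714286
```

View pics/top0.png

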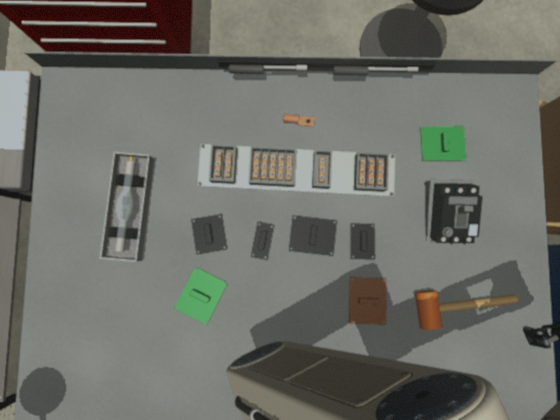

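View pics/side0.png

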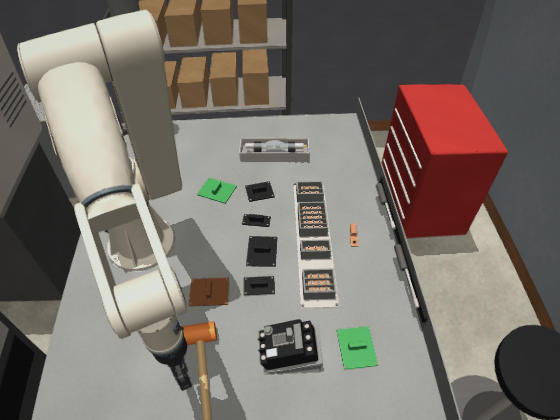

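```bash
cat > h.py <<'E'
import numpy as np,cv2
from rig import eyes
def info(n):
    c=eyes.camera_info(n); return c["intrinsics"],c["k1"],c["cam_to_world"]
def slopes(n,uv):
    K,k,T=info(n); uv=np.asarray(uv,float).reshape(-1,1,2)
    return cv2.undistortPoints(uv,K,np.array([k,0,0,0.])).reshape(-1,2)
def rays(n,uv):
    s=slopes(n,uv);T=info(n)[2]
    return T[:3,3],np.c_[s[:,0],-s[:,1],-np.ones(len(s))]@T[:3,:3].T
def onz(n,uv,z):
    o,d=rays(n,uv); return o+d*((z-o[2])/d[:,2])[:,None]
def cloud(n,D):
    v,u=np.mgrid[:420,:560]; o,d=rays(n,np.c_[u.ravel(),v.ravel()])
    return (o+d*D.reshape(-1,1)).reshape(420,560,3)
def proj(n,P):
    K,k,T=info(n); c=(np.asarray(P,float).reshape(-1,3)-T[:3,3])@T[:3,:3]
    s=np.c_[c[:,0],-c[:,1]]/-c[:,2:]; s=s*(1+k*(s**2).sum(1))[:,None]
    return s@K[:2,:2].T+K[:2,2]
def rect(P):  # centre, long side, short side, yaw of the long side
    (c,(a,b),t)=cv2.minAreaRect(P[:,:2].astype(np.float32)); t=np.radians(t)
    return np.round([*c,a,b],1),round(t,4)
E
python3 - <<'E'
from h import *
for n in("top","side"):
    P=cv2.imread(f"pics/{n}0.png"); D=np.load(n+"0.npy"); C=cloud(n,D); z=C[...,2]
    print(n,"bench noise",np.std(z[275:285,100:140]),np.median(z[275:285,100:140]))
    S=P.max(2); bench=(C[...,0]>300)&(C[...,0]<900)&(abs(C[...,1])<400)
    m=(bench&(S<75)&(z<35)&(z>2)).astype(np.uint8)
    for name,mm,zz in(("dark",m,6),("high",(bench&(z>44)&(z<56)).astype(np.uint8),51)):
        cs,_=cv2.findContours(mm,cv2.RETR_EXTERNAL,cv2.CHAIN_APPROX_NONE)
        for c in cs:
            if cv2.contourArea(c)>120:
                c=c[:,0]; print(name,c.mean(0).round(),*rect(onz(n,c,zz)),np.median(z[mm>0]).round(1))
E
python3 - <<'E'
import cv2
a=cv2.imread("pics/top0.png")[130:270,180:400]
b=cv2.imread("pics/top0.png")[160:260,400:500]
a=cv2.resize(a,None,fx=3.6,fy=3.6,interpolation=cv2.INTER_CUBIC)
cv2.imwrite("pics/crop1.png",a)
E
```

```text
top bench noise 124.28704748815734 -0.2852170402900356
dark [362. 242.] [ 433.8 -210.3   63.6   98.3] 1.563 6.8
dark [262. 240.] [432.9  76.5  44.1  95.5] 1.403 6.8
dark [313. 235.] [449.6 -68.2 124.1  98.3] 1.4616 6.8
dark [208. 234.] [449.7 230.5  96.7  85. ] 0.1677 6.8
high [372. 170.] [ 632.3 -232.8   91.2  105.7] 1.53 50.2
high [322. 167.] [638.3 -91.6  50.4 105.5] 1.5291 50.2
high [273. 165.] [644.1  49.9 129.8 105.8] 1.5289 50.2
high [222. 162.] [650.4 191.3  70.8 105. ] 1.5264 50.2
side bench noise 301.2781583772758 602.1799529974771
dark [258. 285.] [ 433.7 -216.6   67.4  100.3] 1.564 10.4
dark [262. 252.] [448.7 -75.  127.6 102. ] 1.4743 10.4
dark [256. 220.] [432.3  71.2  53.2 102. ] 1.3954 10.4
dark [259. 191.] [448.6 223.2 101.6  89. ] 0.1935 10.4
high [319. 281.] [ 631.6 -240.3   91.6  105.8] 1.5 48.0
high [312. 215.] [642.1  42.3 131.7 105.1] 1.5049 48.0
```

View pics/crop1.png

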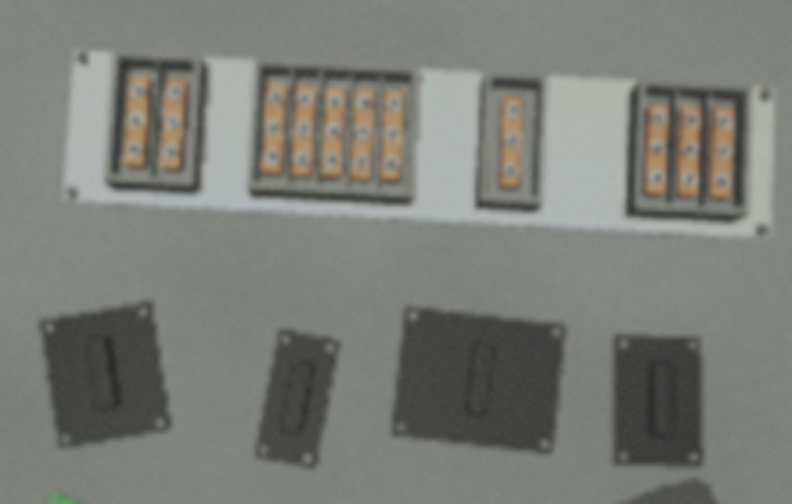

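Emit:
step_arm --moves '[{"az": 0.086}, {"az": 0.086}, {"az": 0.086}, {"tx": 0.5, "ty": -0.97}, {"tx": 0.5, "ty": -0.97}]' --gripper 0.8 --newtons 50

```text
schema error: expected keys tx, ty, tz, ax, ay, az
```

Emit:
step_arm --moves '[{"tx": 0.5, "ty": -0.97}, {"tx": 0.5, "ty": -0.97}, {"tx": 0.5, "ty": -0.97}, {"tx": 0.5, "ty": -0.97}, {"tx": 0.5, "ty": -0.97}]'

```text
schema error: expected keys tx, ty, tz, ax, ay, az
```

Emit:
step_arm --moves '[{"tx": 0.5, "ty": -0.97}, {"tx": 0.5, "ty": -0.97}, {"tx": 0.5, "ty": -0.97}, {"tx": 0.5, "ty": -0.97}, {"tx": 0.5, "ty": -0.97}]'

```text
schema error: expected keys tx, ty, tz, ax, ay, az
```

Emit:
step_arm --moves '[{"tx": 0.5, "ty": -0.97}, {"tx": 0.5, "ty": -0.97}, {"tx": 0.5, "ty": -0.97}, {"tz": 0.8}, {"tz": 0.8}]'

```text
schema error: expected keys tx, ty, tz, ax, ay, az
```

All six keys are needed.

Emit:
step_arm --moves '[{"tx": 0, "ty": 0, "tz": 0, "ax": 0, "ay": 0, "az": 0.086}, {"tx": 0, "ty": 0, "tz": 0, "ax": 0, "ay": 0, "az": 0.086}, {"tx": 0, "ty": 0, "tz": 0, "ax": 0, "ay": 0, "az": 0.086}, {"tx": 0.5, "ty": -0.97, "tz": 0, "ax": 0, "ay": 0, "az": 0}, {"tx": 0.5, "ty": -0.97, "tz": 0, "ax": 0, "ay": 0, "az": 0}]' --gripper 0.8 --newtons 50

```text
clock: 0.72
eef_pos: [267.6, -526.9, 255.8]
tcp_rot: [-3.141, 0.0, -0.008]
contact_force: [0.6, -0.6, 0.4]
opening: 0.796
grasp_force: 0.0
```

Emit:
step_arm --moves '[{"tx": 0.5, "ty": -0.97, "tz": 0, "ax": 0, "ay": 0, "az": 0}, {"tx": 0.5, "ty": -0.97, "tz": 0, "ax": 0, "ay": 0, "az": 0}, {"tx": 0.5, "ty": -0.97, "tz": 0, "ax": 0, "ay": 0, "az": 0}, {"tx": 0.5, "ty": -0.97, "tz": 0, "ax": 0, "ay": 0, "az": 0}, {"tx": 0.5, "ty": -0.97, "tz": 0, "ax": 0, "ay": 0, "az": 0}]'

```text
clock: 1.35
eef_pos: [331.4, -405.4, 256.2]
tcp_rot: [-3.141, 0.0, -0.007]
contact_force: [-0.7, -0.8, -0.1]
opening: 0.801
grasp_force: 0.0
```

Emit:
step_arm --moves '[{"tx": 0.5, "ty": -0.97, "tz": 0, "ax": 0, "ay": 0, "az": 0}, {"tx": 0.5, "ty": -0.97, "tz": 0, "ax": 0, "ay": 0, "az": 0}, {"tx": 0.5, "ty": -0.97, "tz": 0, "ax": 0, "ay": 0, "az": 0}, {"tx": 0.5, "ty": -0.97, "tz": 0, "ax": 0, "ay": 0, "az": 0}, {"tx": 0.5, "ty": -0.97, "tz": 0, "ax": 0, "ay": 0, "az": 0}]'

```text
clock: 1.98
eef_pos: [394.5, -284.7, 256.3]
tcp_rot: [-3.142, 0.0, -0.007]
contact_force: [-0.3, 0.3, 0.6]
opening: 0.8
grasp_force: 0.0
```

Emit:
step_arm --moves '[{"tx": 0.5, "ty": -0.97, "tz": 0, "ax": 0, "ay": 0, "az": 0}, {"tx": 0.5, "ty": -0.97, "tz": 0, "ax": 0, "ay": 0, "az": 0}, {"tx": 0.5, "ty": -0.97, "tz": 0, "ax": 0, "ay": 0, "az": 0}, {"tx": 0, "ty": 0, "tz": 0.8, "ax": 0, "ay": 0, "az": 0}, {"tx": 0, "ty": 0, "tz": 0.8, "ax": 0, "ay": 0, "az": 0}]'

```text
clock: 2.6
eef_pos: [432.4, -212.7, 216.0]
tcp_rot: [3.141, -0.001, -0.006]
contact_force: [1.0, 0.4, -0.1]
opening: 0.8
grasp_force: 0.0
```

Emit:
step_arm --moves '[{"tx": 0, "ty": 0, "tz": 1, "ax": 0, "ay": 0, "az": 0}, {"tx": 0, "ty": 0, "tz": 1, "ax": 0, "ay": 0, "az": 0}, {"tx": 0, "ty": 0, "tz": 1, "ax": 0, "ay": 0, "az": 0}, {"tx": 0, "ty": 0, "tz": 1, "ax": 0, "ay": 0, "az": 0}, {"tx": 0, "ty": 0, "tz": 1, "ax": 0, "ay": 0, "az": 0}]'

```text
clock: 3.22
eef_pos: [432.2, -213.1, 90.6]
tcp_rot: [3.142, -0.0, -0.007]
contact_force: [0.5, 1.1, 1.0]
opening: 0.801
grasp_force: 0.0
```

Emit:
step_arm --moves '[{"tx": 0, "ty": 0, "tz": 0.9, "ax": 0, "ay": 0, "az": 0}, {"tx": 0, "ty": 0, "tz": 0.8, "ax": 0, "ay": 0, "az": 0}, {"tx": 0, "ty": 0, "tz": 0.5, "ax": 0, "ay": 0, "az": 0}, {"tx": 0, "ty": 0, "tz": 0, "ax": 0, "ay": 0, "az": 0}]'

```text
clock: 3.72
eef_pos: [431.8, -213.3, 35.8]
tcp_rot: [-3.141, 0.001, -0.007]
contact_force: [-0.5, -0.3, 0.1]
opening: 0.8
grasp_force: 0.0
```

Emit:
step_arm --moves '[{"tx": 0, "ty": 0, "tz": 0, "ax": 0, "ay": 0, "az": 0}, {"tx": 0, "ty": 0, "tz": 0, "ax": 0, "ay": 0, "az": 0}, {"tx": 0, "ty": 0, "tz": 0, "ax": 0, "ay": 0, "az": 0}, {"tx": 0, "ty": 0, "tz": 0, "ax": 0, "ay": 0, "az": 0}, {"tx": 0, "ty": 0, "tz": 0, "ax": 0, "ay": 0, "az": 0}]' --gripper 0

```text
clock: 4.35
eef_pos: [432.7, -214.1, 37.0]
tcp_rot: [3.141, -0.001, -0.008]
contact_force: [-0.9, 0.4, 6.2]
opening: 0.175
grasp_force: 49.5
```

Emit:
step_arm --moves '[{"tx": 0, "ty": 0, "tz": -1, "ax": 0, "ay": 0, "az": 0.022}, {"tx": 0, "ty": 0, "tz": -1, "ax": 0, "ay": 0, "az": 0}, {"tx": 0, "ty": 0, "tz": -1, "ax": 0, "ay": 0, "az": 0}, {"tx": 0, "ty": 0, "tz": -1, "ax": 0, "ay": 0, "az": 0}, {"tx": 0, "ty": 0, "tz": -1, "ax": 0, "ay": 0, "az": 0}]'

```text
clock: 4.97
eef_pos: [432.2, -213.8, 162.3]
tcp_rot: [3.141, -0.0, -0.042]
contact_force: [-0.8, -0.9, -0.7]
opening: 0.175
grasp_force: 48.9
```

Emit:
step_arm --moves '[{"tx": 0.47, "ty": -0.97, "tz": 0, "ax": 0, "ay": 0, "az": 0}, {"tx": 0.47, "ty": -0.97, "tz": 0, "ax": 0, "ay": 0, "az": 0}, {"tx": 0.47, "ty": -0.97, "tz": 0, "ax": 0, "ay": 0, "az": 0}, {"tx": 0.47, "ty": -0.97, "tz": 0, "ax": 0, "ay": 0, "az": 0}, {"tx": 0.47, "ty": -0.97, "tz": 0, "ax": 0, "ay": 0, "az": 0}]'

```text
clock: 5.6
eef_pos: [496.4, -94.4, 161.5]
tcp_rot: [3.142, -0.0, -0.042]
contact_force: [-0.1, -0.5, -0.3]
opening: 0.175
grasp_force: 48.9
```

Emit:
step_arm --moves '[{"tx": 0.47, "ty": -0.97, "tz": 0, "ax": 0, "ay": 0, "az": 0}, {"tx": 0.47, "ty": -0.97, "tz": 0, "ax": 0, "ay": 0, "az": 0}, {"tx": 0.47, "ty": -0.97, "tz": 0, "ax": 0, "ay": 0, "az": 0}, {"tx": 0.47, "ty": -0.97, "tz": 0, "ax": 0, "ay": 0, "az": 0}, {"tx": 0.47, "ty": -0.97, "tz": 0, "ax": 0, "ay": 0, "az": 0}]'

```text
clock: 6.22
eef_pos: [560.2, 24.3, 161.5]
tcp_rot: [3.142, -0.0, -0.042]
contact_force: [-0.2, -0.2, -0.9]
opening: 0.176
grasp_force: 48.9
```

Emit:
step_arm --moves '[{"tx": 0.47, "ty": -0.97, "tz": 0, "ax": 0, "ay": 0, "az": 0}, {"tx": 0.47, "ty": -0.97, "tz": 0, "ax": 0, "ay": 0, "az": 0}, {"tx": 0.47, "ty": -0.97, "tz": 0, "ax": 0, "ay": 0, "az": 0}, {"tx": 0.47, "ty": -0.97, "tz": 0, "ax": 0, "ay": 0, "az": 0}, {"tx": 0.47, "ty": -0.97, "tz": 0, "ax": 0, "ay": 0, "az": 0}]'

```text
clock: 6.85
eef_pos: [624.2, 143.3, 161.3]
tcp_rot: [3.142, 0.0, -0.042]
contact_force: [0.4, -0.1, -0.8]
opening: 0.172
grasp_force: 48.9
```

Emit:
step_arm --moves '[{"tx": 0.47, "ty": -0.97, "tz": 0, "ax": 0, "ay": 0, "az": 0}, {"tx": 0.47, "ty": -0.97, "tz": 0, "ax": 0, "ay": 0, "az": 0}, {"tx": 0, "ty": 0, "tz": 1, "ax": 0, "ay": 0, "az": 0}, {"tx": 0, "ty": 0, "tz": 1, "ax": 0, "ay": 0, "az": 0}, {"tx": 0, "ty": 0, "tz": 0.4, "ax": 0, "ay": 0, "az": 0}]'

```text
clock: 7.48
eef_pos: [648.4, 189.8, 99.7]
tcp_rot: [3.141, 0.002, -0.042]
contact_force: [-0.1, 0.1, -1.2]
opening: 0.176
grasp_force: 49.0
```

```bash
cat >> h.py <<'E'
def shot(tag):
    o={}
    for n in("top","side"):
        p,d=eyes.grab_frame(n); o[n]=(p[:,:,::-1].copy(),d); cv2.imwrite(f"pics/{n}{tag}.png",o[n][0])
    return o
def duo(o,name,P,h=40):  # crops of both views around world point P, side by side
    im=[]
    for n in("top","side"):
        u,v=proj(n,P)[0].astype(int); im.append(cv2.resize(o[n][0][v-h:v+h,u-h:u+h],(396,396),interpolation=cv2.INTER_CUBIC))
    cv2.imwrite(name,np.hstack(im))
E
python3 - <<'E'
from h import *
from rig import r
s=r.sense();print(s["eef_pos"],s["contact_force"],s["opening"])
duo(shot("1"),"pics/d1.png",[650,191,60])
E
```

```text
[648.39366196 189.75369227  99.68297703] [-0.07654135  0.06236962 -1.19670367] 0.17605937776895406
```

View pics/d1.png

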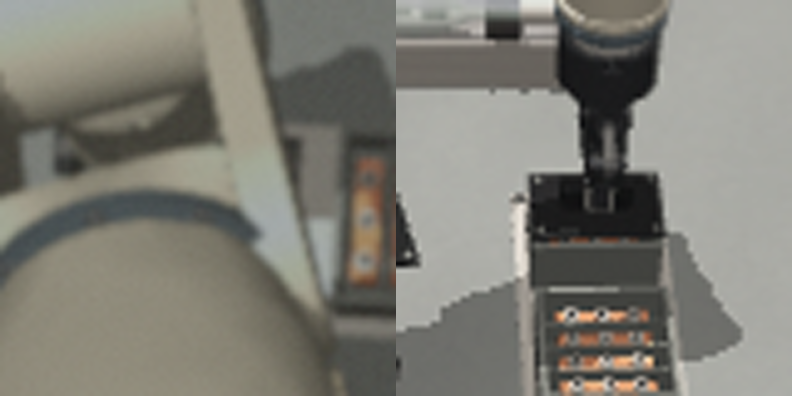

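Emit:
step_arm --moves '[{"tx": 0, "ty": 0, "tz": 0.3, "ax": 0, "ay": 0, "az": 0}, {"tx": 0, "ty": 0, "tz": 0.16, "ax": 0, "ay": 0, "az": 0}, {"tx": 0, "ty": 0, "tz": 0, "ax": 0, "ay": 0, "az": 0}]'

```text
clock: 7.95
eef_pos: [649.2, 189.6, 89.8]
tcp_rot: [3.142, 0.0, -0.042]
contact_force: [0.0, -0.2, -1.3]
opening: 0.172
grasp_force: 48.9
```

Emit:
step_arm --moves '[{"tx": 0, "ty": 0, "tz": 0, "ax": 0, "ay": 0, "az": 0}, {"tx": 0, "ty": 0, "tz": 0, "ax": 0, "ay": 0, "az": 0}, {"tx": 0, "ty": 0, "tz": 0, "ax": 0, "ay": 0, "az": 0}, {"tx": 0, "ty": 0, "tz": 0, "ax": 0, "ay": 0, "az": 0}]' --gripper 0.7

```text
clock: 8.45
eef_pos: [649.3, 189.7, 89.9]
tcp_rot: [-3.142, -0.0, -0.042]
contact_force: [-0.4, 1.8, -0.4]
opening: 0.698
grasp_force: 0.0
```

Emit:
step_arm --moves '[{"tx": 0, "ty": 0, "tz": -1, "ax": 0, "ay": 0, "az": 0}, {"tx": 0, "ty": 0, "tz": -1, "ax": 0, "ay": 0, "az": 0}, {"tx": 0, "ty": 0, "tz": -1, "ax": 0, "ay": 0, "az": 0}, {"tx": -1, "ty": 0, "tz": 0, "ax": 0, "ay": 0, "az": 0}, {"tx": -1, "ty": 0, "tz": 0, "ax": 0, "ay": 0, "az": 0}]'

```text
clock: 9.07
eef_pos: [598.9, 191.7, 165.2]
tcp_rot: [-3.141, -0.001, -0.042]
contact_force: [0.4, 0.6, -0.3]
opening: 0.702
grasp_force: 0.0
```

Emit:
step_arm --moves '[{"tx": -1, "ty": -0.25, "tz": 0, "ax": 0, "ay": 0, "az": 0}, {"tx": -1, "ty": -0.25, "tz": 0, "ax": 0, "ay": 0, "az": 0}, {"tx": -1, "ty": -0.25, "tz": 0, "ax": 0, "ay": 0, "az": 0}, {"tx": -1, "ty": -0.25, "tz": 0, "ax": 0, "ay": 0, "az": 0}, {"tx": -1, "ty": -0.25, "tz": 0, "ax": 0, "ay": 0, "az": 0}]'

```text
clock: 9.7
eef_pos: [474.9, 228.4, 164.9]
tcp_rot: [-3.141, -0.0, -0.042]
contact_force: [-0.0, -0.5, -0.5]
opening: 0.699
grasp_force: 0.0
```

Emit:
step_arm --moves '[{"tx": -1, "ty": 0, "tz": 0, "ax": 0, "ay": 0, "az": 0}, {"tx": 0, "ty": 0, "tz": 0, "ax": 0, "ay": 0, "az": -0.067}, {"tx": 0, "ty": 0, "tz": 0, "ax": 0, "ay": 0, "az": -0.067}]'

```text
clock: 10.07
eef_pos: [450.5, 229.4, 165.0]
tcp_rot: [-3.141, -0.0, 0.172]
contact_force: [0.8, -0.3, -0.1]
opening: 0.701
grasp_force: 0.0
```

```bash
python3 - <<'E'
from h import *
from rig import r
s=r.sense();print(s["eef_pos"],s["tcp_rot"])
duo(shot("2"),"pics/d2.png",[650,191,60],36)
E
```

```text
[450.45269833 229.38084771 165.03818439] [-3.14146981e+00 -3.94066081e-04  1.72359401e-01]
```

View pics/d2.png

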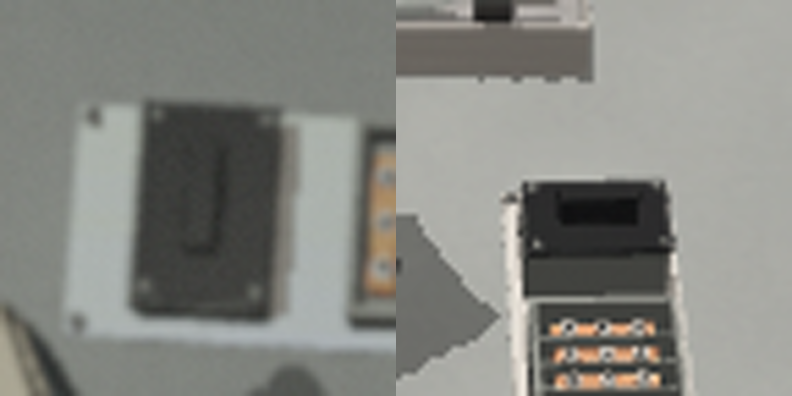

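```bash
cat >> h.py <<'E'
def plates(tag,o,lo=44,hi=90,zz=57,x0=560,ns=("top",)):
    for n in ns:
        C=cloud(n,o[n][1]); z=C[...,2]
        m=((z>lo)&(z<hi)&(C[...,0]>x0)&(C[...,0]<720)&(C[...,1]>-310)&(C[...,1]<240)).astype(np.uint8)
        for c in cv2.findContours(m,cv2.RETR_EXTERNAL,cv2.CHAIN_APPROX_NONE)[0]:
            if cv2.contourArea(c)>120:
                c=c[:,0]; k=(cv2.drawContours(np.zeros_like(m),[c[:,None]],-1,1,-1)>0)&(m>0)
                print(tag,n,*rect(onz(n,c,zz)),np.median(z[k]).round(1))
E
python3 - <<'E'
from h import *
for t,zz in(("0",51),("2",57)):
    if t=="0": o={n:(0,np.load(n+"0.npy")) for n in("top","side")}
    else: o={n:eyes.grab_frame(n) for n in("top","side")}
    plates(t,o,zz=zz,ns=("top","side"))
E
```

```text
0 top [ 632.3 -232.8   91.2  105.7] 1.53 50.1
0 top [638.3 -91.6  50.4 105.5] 1.5291 50.0
0 top [644.1  49.9 129.8 105.8] 1.5289 50.3
0 top [650.4 191.3  70.8 105. ] 1.5264 50.7
0 side [ 631.6 -240.3   91.6  105.8] 1.5 47.9
0 side [642.1  42.3 131.7 105.1] 1.5049 47.8
2 top [ 631.4 -231.5   90.7  104.5] 1.53 50.0
2 top [636.8 -90.9  50.3 105.5] 1.5291 50.2
2 top [643.   49.8 129.3 104.8] 1.5302 50.0
2 top [649.8 189.3  72.8 107.3] 1.5281 57.2
2 side [649.  179.8  71.1 105. ] 1.5059 54.8
```

```bash
python3 - <<'E'
from h import *
for k in range(3):
    o={n:eyes.grab_frame(n) for n in("top","side")}
    plates("cov",o,lo=53.5); plates("blk",o,zz=51)
E
```

```text
cov top [651.1 189.1  72.5 104.8] 1.5253 57.6
blk top [ 632.5 -232.8   91.2  105.3] 1.53 49.8
blk top [638.5 -91.6  50.6 105.1] 1.5291 50.3
blk top [644.4  49.9 129.9 105.2] 1.5302 50.0
blk top [651.2 190.1  73.2 107.8] 1.5285 57.1
cov top [651.  188.8  72.6 104.9] 1.5191 57.7
blk top [ 632.7 -232.5   91.   105.4] 1.537 50.2
blk top [638.5 -91.5  50.7 105.1] 1.5291 50.1
blk top [644.2  49.9 129.9 105.5] 1.5299 50.3
blk top [651.5 190.1  73.2 107.2] 1.5285 57.2
cov top [650.7 188.2  70.7 105.6] 1.5285 57.7
blk top [ 632.5 -232.8   91.2  105.3] 1.53 50.2
blk top [638.1 -91.5  50.6 105.9] 1.5291 50.2
blk top [644.3  49.9 129.8 105.4] 1.5289 49.8
blk top [651.2 190.1  73.2 107.7] 1.5281 57.3
```

Emit:
step_arm --moves '[{"tx": 0, "ty": 0, "tz": 1, "ax": 0, "ay": 0, "az": 0}, {"tx": 0, "ty": 0, "tz": 1, "ax": 0, "ay": 0, "az": 0}, {"tx": 0, "ty": 0, "tz": 1, "ax": 0, "ay": 0, "az": 0}, {"tx": 0, "ty": 0, "tz": 1, "ax": 0, "ay": 0, "az": 0}, {"tx": 0, "ty": 0, "tz": 0.8, "ax": 0, "ay": 0, "az": 0}]'

```text
clock: 11.2
eef_pos: [450.6, 229.1, 43.8]
tcp_rot: [3.141, 0.001, 0.168]
contact_force: [-0.6, 0.0, 0.2]
opening: 0.699
grasp_force: 0.0
```

Emit:
step_arm --moves '[{"tx": 0, "ty": 0, "tz": 0.28, "ax": 0, "ay": 0, "az": 0}, {"tx": 0, "ty": 0, "tz": 0, "ax": 0, "ay": 0, "az": 0}]'

```text
clock: 11.45
eef_pos: [450.6, 229.2, 37.7]
tcp_rot: [3.141, 0.001, 0.168]
contact_force: [0.3, 0.4, 0.2]
opening: 0.702
grasp_force: 0.0
```

Emit:
step_arm --moves '[{"tx": 0, "ty": 0, "tz": 0, "ax": 0, "ay": 0, "az": 0}, {"tx": 0, "ty": 0, "tz": 0, "ax": 0, "ay": 0, "az": 0}, {"tx": 0, "ty": 0, "tz": 0, "ax": 0, "ay": 0, "az": 0}, {"tx": 0, "ty": 0, "tz": 0, "ax": 0, "ay": 0, "az": 0}, {"tx": 0, "ty": 0, "tz": 0, "ax": 0, "ay": 0, "az": 0}]' --gripper 0

```text
clock: 12.08
eef_pos: [451.2, 229.6, 38.6]
tcp_rot: [-3.141, -0.001, 0.168]
contact_force: [-0.3, -0.6, 6.3]
opening: 0.169
grasp_force: 49.4
```

Emit:
step_arm --moves '[{"tx": 0, "ty": 0, "tz": -1, "ax": 0, "ay": 0, "az": 0.068}, {"tx": 0, "ty": 0, "tz": -1, "ax": 0, "ay": 0, "az": 0.068}, {"tx": 0, "ty": 0, "tz": -1, "ax": 0, "ay": 0, "az": 0}, {"tx": 0, "ty": 0, "tz": -1, "ax": 0, "ay": 0, "az": 0}, {"tx": 0, "ty": 0, "tz": -1, "ax": 0, "ay": 0, "az": 0}]'

```text
clock: 12.7
eef_pos: [450.6, 229.2, 163.9]
tcp_rot: [-3.141, -0.0, -0.045]
contact_force: [0.4, 0.4, -1.1]
opening: 0.175
grasp_force: 48.9
```

Emit:
step_arm --moves '[{"tx": 0.45, "ty": 1, "tz": 0, "ax": 0, "ay": 0, "az": -0.002}, {"tx": 0.45, "ty": 1, "tz": 0, "ax": 0, "ay": 0, "az": 0}, {"tx": 0.45, "ty": 1, "tz": 0, "ax": 0, "ay": 0, "az": 0}, {"tx": 0.45, "ty": 1, "tz": 0, "ax": 0, "ay": 0, "az": 0}, {"tx": 0.45, "ty": 1, "tz": 0, "ax": 0, "ay": 0, "az": 0}]'

```text
clock: 13.32
eef_pos: [501.8, 101.1, 163.1]
tcp_rot: [-3.142, -0.0, -0.042]
contact_force: [0.2, 0.4, -0.7]
opening: 0.171
grasp_force: 49.0
```

Emit:
step_arm --moves '[{"tx": 0.45, "ty": 1, "tz": 0, "ax": 0, "ay": 0, "az": 0}, {"tx": 0.45, "ty": 1, "tz": 0, "ax": 0, "ay": 0, "az": 0}, {"tx": 0.45, "ty": 1, "tz": 0, "ax": 0, "ay": 0, "az": 0}, {"tx": 0.45, "ty": 1, "tz": 0, "ax": 0, "ay": 0, "az": 0}, {"tx": 0.45, "ty": 1, "tz": 0, "ax": 0, "ay": 0, "az": 0}]'

```text
clock: 13.95
eef_pos: [552.7, -26.2, 163.0]
tcp_rot: [3.142, -0.0, -0.042]
contact_force: [0.7, 0.5, -0.7]
opening: 0.172
grasp_force: 49.0
```

Emit:
step_arm --moves '[{"tx": 0.45, "ty": 1, "tz": 0, "ax": 0, "ay": 0, "az": 0}, {"tx": 0.45, "ty": 1, "tz": 0, "ax": 0, "ay": 0, "az": 0}, {"tx": 0.45, "ty": 1, "tz": 0, "ax": 0, "ay": 0, "az": 0}, {"tx": 0.45, "ty": 1, "tz": 0, "ax": 0, "ay": 0, "az": 0}, {"tx": 0.45, "ty": 1, "tz": 0, "ax": 0, "ay": 0, "az": 0}]'

```text
clock: 14.58
eef_pos: [603.7, -153.5, 163.0]
tcp_rot: [-3.142, -0.0, -0.042]
contact_force: [-0.3, 0.5, -0.7]
opening: 0.169
grasp_force: 49.0
```

Emit:
step_arm --moves '[{"tx": 0.45, "ty": 1, "tz": 0, "ax": 0, "ay": 0, "az": 0}, {"tx": 0.45, "ty": 1, "tz": 0, "ax": 0, "ay": 0, "az": 0}, {"tx": 0.45, "ty": 1, "tz": 0, "ax": 0, "ay": 0, "az": 0}, {"tx": 0, "ty": 0.17, "tz": 0.8, "ax": 0, "ay": 0, "az": 0}, {"tx": 0, "ty": 0, "tz": 0, "ax": 0, "ay": 0, "az": 0}]'

```text
clock: 15.2
eef_pos: [631.9, -232.5, 140.1]
tcp_rot: [-3.14, 0.005, -0.043]
contact_force: [-0.5, 0.9, -0.5]
opening: 0.172
grasp_force: 49.0
```

Emit:
step_arm --moves '[{"tx": 0.03, "ty": 0.02, "tz": 1, "ax": 0, "ay": 0, "az": 0}, {"tx": 0, "ty": 0, "tz": 0.7, "ax": 0, "ay": 0, "az": 0}, {"tx": 0, "ty": 0, "tz": 0.2, "ax": 0, "ay": 0, "az": 0}, {"tx": 0, "ty": 0, "tz": 0, "ax": 0, "ay": 0, "az": 0}]'

```text
clock: 15.7
eef_pos: [634.5, -233.3, 95.2]
tcp_rot: [-3.141, 0.001, -0.042]
contact_force: [-0.1, -0.1, -0.9]
opening: 0.173
grasp_force: 49.0
```

Emit:
step_arm --moves '[{"tx": -0.03, "ty": 0, "tz": 0.22, "ax": 0, "ay": 0, "az": 0}, {"tx": 0, "ty": 0, "tz": 0, "ax": 0, "ay": 0, "az": 0}, {"tx": 0, "ty": 0, "tz": 0, "ax": 0, "ay": 0, "az": 0}]'

```text
clock: 16.08
eef_pos: [634.0, -233.7, 90.1]
tcp_rot: [3.141, -0.0, -0.042]
contact_force: [0.5, 0.2, -0.6]
opening: 0.179
grasp_force: 49.0
```

Emit:
step_arm --moves '[{"tx": 0, "ty": 0, "tz": 0, "ax": 0, "ay": 0, "az": 0}, {"tx": 0, "ty": 0, "tz": 0, "ax": 0, "ay": 0, "az": 0}, {"tx": 0, "ty": 0, "tz": 0, "ax": 0, "ay": 0, "az": 0}, {"tx": 0, "ty": 0, "tz": 0, "ax": 0, "ay": 0, "az": 0}]' --gripper 0.7

```text
clock: 16.58
eef_pos: [633.9, -233.7, 89.8]
tcp_rot: [-3.142, -0.0, -0.042]
contact_force: [-0.2, -0.8, -0.4]
opening: 0.702
grasp_force: 0.0
```

Emit:
step_arm --moves '[{"tx": 0, "ty": 0, "tz": -1, "ax": 0, "ay": 0, "az": 0}, {"tx": 0, "ty": 0, "tz": -1, "ax": 0, "ay": 0, "az": 0}, {"tx": 0, "ty": 0, "tz": -1, "ax": 0, "ay": 0, "az": 0}, {"tx": 0, "ty": 0, "tz": 0, "ax": 0, "ay": 0, "az": 0.08}, {"tx": -0.91, "ty": -0.98, "tz": 0, "ax": 0, "ay": 0, "az": 0}]'

```text
clock: 17.2
eef_pos: [616.5, -206.8, 165.4]
tcp_rot: [3.141, -0.002, -0.171]
contact_force: [-1.1, 0.4, -0.5]
opening: 0.696
grasp_force: 0.0
```

Emit:
step_arm --moves '[{"tx": -0.91, "ty": -0.98, "tz": 0, "ax": 0, "ay": 0, "az": 0}, {"tx": -0.91, "ty": -0.98, "tz": 0, "ax": 0, "ay": 0, "az": 0}, {"tx": -0.91, "ty": -0.98, "tz": 0, "ax": 0, "ay": 0, "az": 0}, {"tx": -0.91, "ty": -0.98, "tz": 0, "ax": 0, "ay": 0, "az": 0}, {"tx": -0.91, "ty": -0.98, "tz": 0, "ax": 0, "ay": 0, "az": 0}]'

```text
clock: 17.82
eef_pos: [523.2, -65.0, 164.9]
tcp_rot: [-3.141, -0.0, -0.168]
contact_force: [-0.1, -0.1, -0.1]
opening: 0.704
grasp_force: 0.0
```

Emit:
step_arm --moves '[{"tx": -0.91, "ty": -0.98, "tz": 0, "ax": 0, "ay": 0, "az": 0}, {"tx": -0.91, "ty": -0.98, "tz": 0, "ax": 0, "ay": 0, "az": 0}, {"tx": -0.91, "ty": -0.98, "tz": 0, "ax": 0, "ay": 0, "az": 0}, {"tx": -0.91, "ty": -0.98, "tz": 0, "ax": 0, "ay": 0, "az": 0}, {"tx": -0.91, "ty": -0.98, "tz": 0, "ax": 0, "ay": 0, "az": 0}]'

```text
clock: 18.45
eef_pos: [431.6, 74.7, 165.0]
tcp_rot: [-3.141, -0.001, -0.168]
contact_force: [1.1, -0.5, 0.4]
opening: 0.7
grasp_force: 0.0
```

```bash
python3 - <<'E'
from h import *
for k in range(2):
    o={n:eyes.grab_frame(n) for n in("top","side")}
    plates("cov",o,lo=53.5); plates("blk",o,zz=51)
E
```

```text
cov top [ 633.1 -233.4   90.2  105.1] 1.553 57.4
cov top [651.  188.9  72.  105. ] 1.5326 57.6
blk top [ 633.3 -233.8   93.8  107.7] 1.537 57.0
blk top [638.8 -91.5  50.7 104.5] 1.5291 50.3
blk top [644.3  49.9 129.9 105.4] 1.5302 50.3
blk top [651.2 190.1  73.2 107.8] 1.5285 57.2
cov top [ 632.9 -233.3   90.3  105.6] 1.553 57.3
cov top [651.3 189.   72.6 104.4] 1.5353 57.5
blk top [ 633.4 -234.1   93.5  107.4] 1.5324 57.0
blk top [638.2 -91.5  50.6 105.7] 1.5291 50.8
blk top [644.1  49.9 129.9 105.7] 1.5302 50.2
blk top [651.2 190.1  73.2 107.7] 1.5281 57.1
```

Emit:
step_arm --moves '[{"tx": 0, "ty": 0, "tz": 1, "ax": 0, "ay": 0, "az": 0}, {"tx": 0, "ty": 0, "tz": 1, "ax": 0, "ay": 0, "az": 0}, {"tx": 0, "ty": 0, "tz": 1, "ax": 0, "ay": 0, "az": 0}, {"tx": 0, "ty": 0, "tz": 1, "ax": 0, "ay": 0, "az": 0}, {"tx": 0, "ty": 0, "tz": 0.8, "ax": 0, "ay": 0, "az": 0}]'

```text
clock: 19.27
eef_pos: [432.8, 73.0, 43.8]
tcp_rot: [3.142, -0.0, -0.169]
contact_force: [-0.1, 0.5, 0.2]
opening: 0.702
grasp_force: 0.0
```

Emit:
step_arm --moves '[{"tx": 0, "ty": 0, "tz": 0.25, "ax": 0, "ay": 0, "az": 0}, {"tx": 0, "ty": 0, "tz": 0, "ax": 0, "ay": 0, "az": 0}]'

```text
clock: 19.52
eef_pos: [432.4, 73.5, 38.5]
tcp_rot: [3.141, 0.0, -0.168]
contact_force: [-1.0, -0.2, -0.1]
opening: 0.7
grasp_force: 0.0
```

Emit:
step_arm --moves '[{"tx": 0, "ty": 0, "tz": 0, "ax": 0, "ay": 0, "az": 0}, {"tx": 0, "ty": 0, "tz": 0, "ax": 0, "ay": 0, "az": 0}, {"tx": 0, "ty": 0, "tz": 0, "ax": 0, "ay": 0, "az": 0}, {"tx": 0, "ty": 0, "tz": 0, "ax": 0, "ay": 0, "az": 0}, {"tx": 0, "ty": 0, "tz": 0, "ax": 0, "ay": 0, "az": 0}]' --gripper 0

```text
clock: 20.15
eef_pos: [432.6, 74.0, 39.3]
tcp_rot: [-3.141, -0.001, -0.168]
contact_force: [-1.5, -1.1, 8.4]
opening: 0.172
grasp_force: 49.3
```

Emit:
step_arm --moves '[{"tx": 0, "ty": 0, "tz": -1, "ax": 0, "ay": 0, "az": 0}, {"tx": 0, "ty": 0, "tz": -1, "ax": 0, "ay": 0, "az": 0}, {"tx": 0, "ty": 0, "tz": -1, "ax": 0, "ay": 0, "az": 0}, {"tx": 0, "ty": 0, "tz": -1, "ax": 0, "ay": 0, "az": -0.08}, {"tx": 0, "ty": 0, "tz": -1, "ax": 0, "ay": 0, "az": 0}]'

```text
clock: 20.78
eef_pos: [431.9, 73.9, 164.6]
tcp_rot: [-3.142, -0.0, -0.04]
contact_force: [0.0, -0.3, 0.2]
opening: 0.169
grasp_force: 49.1
```

Emit:
step_arm --moves '[{"tx": 0.94, "ty": 0.7, "tz": 0, "ax": 0, "ay": 0, "az": 0.001}, {"tx": 0.94, "ty": 0.7, "tz": 0, "ax": 0, "ay": 0, "az": 0}, {"tx": 0.94, "ty": 0.7, "tz": 0, "ax": 0, "ay": 0, "az": 0}, {"tx": 0.94, "ty": 0.7, "tz": 0, "ax": 0, "ay": 0, "az": 0}, {"tx": 0.94, "ty": 0.7, "tz": 0, "ax": 0, "ay": 0, "az": 0}]'

```text
clock: 21.4
eef_pos: [546.2, -19.2, 163.8]
tcp_rot: [-3.142, -0.0, -0.043]
contact_force: [0.1, -0.2, -0.5]
opening: 0.17
grasp_force: 49.1
```

Emit:
step_arm --moves '[{"tx": 0.94, "ty": 0.7, "tz": 0, "ax": 0, "ay": 0, "az": 0}, {"tx": 0.94, "ty": 0.7, "tz": 0, "ax": 0, "ay": 0, "az": 0}, {"tx": 0.94, "ty": 0.7, "tz": 0, "ax": 0, "ay": 0, "az": 0}, {"tx": 0.94, "ty": 0.7, "tz": 0, "ax": 0, "ay": 0, "az": 0}, {"tx": 0, "ty": 0, "tz": 1, "ax": 0, "ay": 0, "az": 0}]'

```text
clock: 22.02
eef_pos: [639.5, -94.2, 140.3]
tcp_rot: [3.141, -0.005, -0.045]
contact_force: [0.0, -0.6, -0.9]
opening: 0.172
grasp_force: 49.1
```

Emit:
step_arm --moves '[{"tx": 0, "ty": 0, "tz": 1, "ax": 0, "ay": 0, "az": 0}, {"tx": 0, "ty": 0, "tz": 0.7, "ax": 0, "ay": 0, "az": 0}, {"tx": 0, "ty": 0, "tz": 0, "ax": 0, "ay": 0, "az": 0}, {"tx": 0, "ty": 0, "tz": 0, "ax": 0, "ay": 0, "az": 0}]'

```text
clock: 22.52
eef_pos: [637.1, -92.7, 96.9]
tcp_rot: [3.141, -0.001, -0.043]
contact_force: [0.9, -0.2, -0.1]
opening: 0.17
grasp_force: 49.1
```

Emit:
step_arm --moves '[{"tx": 0.01, "ty": -0.05, "tz": 0.27, "ax": 0, "ay": 0, "az": 0}, {"tx": 0, "ty": 0, "tz": 0, "ax": 0, "ay": 0, "az": 0}, {"tx": 0, "ty": 0, "tz": 0, "ax": 0, "ay": 0, "az": 0}]'

```text
clock: 22.9
eef_pos: [637.9, -91.5, 90.4]
tcp_rot: [3.141, -0.003, -0.044]
contact_force: [1.3, 0.3, 5.1]
opening: 0.173
grasp_force: 50.0
```

Emit:
step_arm --moves '[{"tx": 0, "ty": 0, "tz": 0, "ax": 0, "ay": 0, "az": 0}, {"tx": 0, "ty": 0, "tz": 0, "ax": 0, "ay": 0, "az": 0}, {"tx": 0, "ty": 0, "tz": 0, "ax": 0, "ay": 0, "az": 0}, {"tx": 0, "ty": 0, "tz": 0, "ax": 0, "ay": 0, "az": 0}]' --gripper 0.7

```text
clock: 23.4
eef_pos: [636.7, -91.4, 89.1]
tcp_rot: [-3.142, 0.0, -0.044]
contact_force: [-0.7, 0.4, 0.0]
opening: 0.704
grasp_force: 0.0
```

Emit:
step_arm --moves '[{"tx": 0, "ty": 0, "tz": -1, "ax": 0, "ay": 0, "az": 0}, {"tx": 0, "ty": 0, "tz": -1, "ax": 0, "ay": 0, "az": 0}, {"tx": 0, "ty": 0, "tz": -1, "ax": 0, "ay": 0, "az": 0}, {"tx": 0, "ty": 0, "tz": 0, "ax": 0, "ay": 0, "az": 0.04}, {"tx": -0.95, "ty": 0, "tz": 0, "ax": 0, "ay": 0, "az": 0}]'

```text
clock: 24.02
eef_pos: [614.3, -89.1, 164.8]
tcp_rot: [3.142, -0.002, -0.107]
contact_force: [0.4, -0.8, -0.9]
opening: 0.701
grasp_force: 0.0
```

Emit:
step_arm --moves '[{"tx": -0.95, "ty": 0, "tz": 0, "ax": 0, "ay": 0, "az": 0}, {"tx": -0.95, "ty": 0, "tz": 0, "ax": 0, "ay": 0, "az": 0}, {"tx": -0.95, "ty": 0, "tz": 0, "ax": 0, "ay": 0, "az": 0}, {"tx": -0.95, "ty": 0, "tz": 0, "ax": 0, "ay": 0, "az": 0}, {"tx": -0.95, "ty": 0, "tz": 0, "ax": 0, "ay": 0, "az": 0}]'

```text
clock: 24.65
eef_pos: [494.4, -76.2, 164.3]
tcp_rot: [3.142, -0.0, -0.106]
contact_force: [-0.3, -0.5, 0.2]
opening: 0.7
grasp_force: 0.0
```

Emit:
step_arm --moves '[{"tx": -0.95, "ty": 0, "tz": 0, "ax": 0, "ay": 0, "az": 0}, {"tx": -0.95, "ty": 0, "tz": 0, "ax": 0, "ay": 0, "az": 0}, {"tx": 0, "ty": 0, "tz": 0, "ax": 0, "ay": 0, "az": 0}]'

```text
clock: 25.02
eef_pos: [446.5, -71.1, 164.3]
tcp_rot: [-3.142, 0.001, -0.107]
contact_force: [1.4, 0.3, -0.5]
opening: 0.699
grasp_force: 0.0
```

```bash
python3 - <<'E'
from h import *
for k in range(2):
    o={n:eyes.grab_frame(n) for n in("top","side")}
    plates("cov",o,lo=53.5)
n="side";P=o[n][0];C=cloud(n,o[n][1]);z=C[...,2]
m=((P.max(2)<75)&(z<35)&(z>2)&(C[...,0]>300)&(C[...,0]<560)&(abs(C[...,1])<300)).astype(np.uint8)
for c in cv2.findContours(m,cv2.RETR_EXTERNAL,cv2.CHAIN_APPROX_NONE)[0]:
    if cv2.contourArea(c)>120: print(rect(onz(n,c[:,0],6)))
E
```

```text
cov top [ 632.8 -233.5   89.9  105.7] 1.553 57.4
cov top [637.6 -92.1  50.6 104.3] 1.5236 57.8
cov top [650.7 189.2  72.4 105.6] 1.5326 57.4
cov top [ 633.2 -233.4   90.3  105. ] 1.553 57.3
cov top [638.2 -92.6  50.7 103.3] 1.5682 57.9
cov top [650.8 189.1  72.4 105.4] 1.5253 57.5
(array([447.7, -73.9, 127.5, 103.8]), np.float64(1.4611))
```

Emit:
step_arm --moves '[{"tx": 0.1, "ty": 0, "tz": 1, "ax": 0, "ay": 0, "az": 0}, {"tx": 0, "ty": 0, "tz": 1, "ax": 0, "ay": 0, "az": 0}, {"tx": 0, "ty": 0, "tz": 1, "ax": 0, "ay": 0, "az": 0}, {"tx": 0, "ty": 0, "tz": 1, "ax": 0, "ay": 0, "az": 0}, {"tx": 0, "ty": 0, "tz": 0.8, "ax": 0, "ay": 0, "az": 0}]'

```text
clock: 25.85
eef_pos: [451.2, -71.6, 43.2]
tcp_rot: [-3.142, 0.0, -0.106]
contact_force: [-0.4, 0.8, -0.0]
opening: 0.7
grasp_force: 0.0
```

Emit:
step_arm --moves '[{"tx": 0, "ty": 0, "tz": 0.22, "ax": 0, "ay": 0, "az": 0}, {"tx": 0, "ty": 0, "tz": 0, "ax": 0, "ay": 0, "az": 0}]'

```text
clock: 26.1
eef_pos: [450.8, -71.6, 38.7]
tcp_rot: [-3.142, 0.0, -0.106]
contact_force: [-0.5, -0.2, 0.3]
opening: 0.701
grasp_force: 0.0
```

Emit:
step_arm --moves '[{"tx": 0, "ty": 0, "tz": 0, "ax": 0, "ay": 0, "az": 0}, {"tx": 0, "ty": 0, "tz": 0, "ax": 0, "ay": 0, "az": 0}, {"tx": 0, "ty": 0, "tz": 0, "ax": 0, "ay": 0, "az": 0}, {"tx": 0, "ty": 0, "tz": 0, "ax": 0, "ay": 0, "az": 0}, {"tx": 0, "ty": 0, "tz": 0, "ax": 0, "ay": 0, "az": 0}]' --gripper 0

```text
clock: 26.72
eef_pos: [451.0, -71.6, 39.6]
tcp_rot: [-3.142, -0.001, -0.107]
contact_force: [-0.8, 1.0, 6.6]
opening: 0.175
grasp_force: 49.3
```

Emit:
step_arm --moves '[{"tx": 0, "ty": 0, "tz": -1, "ax": 0, "ay": 0, "az": 0}, {"tx": 0, "ty": 0, "tz": -1, "ax": 0, "ay": 0, "az": 0}, {"tx": 0, "ty": 0, "tz": -1, "ax": 0, "ay": 0, "az": 0}, {"tx": 0, "ty": 0, "tz": -1, "ax": 0, "ay": 0, "az": -0.04}, {"tx": 0, "ty": 0, "tz": -1, "ax": 0, "ay": 0, "az": 0}]'

```text
clock: 27.35
eef_pos: [450.2, -71.5, 164.9]
tcp_rot: [3.142, -0.0, -0.043]
contact_force: [0.6, -0.0, -1.3]
opening: 0.175
grasp_force: 49.2
```

Emit:
step_arm --moves '[{"tx": 0.95, "ty": -0.65, "tz": 0, "ax": 0, "ay": 0, "az": 0}, {"tx": 0.95, "ty": -0.65, "tz": 0, "ax": 0, "ay": 0, "az": 0}, {"tx": 0.95, "ty": -0.65, "tz": 0, "ax": 0, "ay": 0, "az": 0}, {"tx": 0.95, "ty": -0.65, "tz": 0, "ax": 0, "ay": 0, "az": 0}, {"tx": 0.95, "ty": -0.65, "tz": 0, "ax": 0, "ay": 0, "az": 0}]'

```text
clock: 27.98
eef_pos: [573.1, 5.0, 163.9]
tcp_rot: [3.142, -0.0, -0.044]
contact_force: [0.6, 0.4, -1.9]
opening: 0.17
grasp_force: 49.3
```

Emit:
step_arm --moves '[{"tx": 0.95, "ty": -0.65, "tz": 0, "ax": 0, "ay": 0, "az": 0}, {"tx": 0.95, "ty": -0.65, "tz": 0, "ax": 0, "ay": 0, "az": 0}, {"tx": 0.95, "ty": -0.65, "tz": 0, "ax": 0, "ay": 0, "az": 0}, {"tx": 0, "ty": 0, "tz": 1, "ax": 0, "ay": 0, "az": 0}, {"tx": 0, "ty": 0, "tz": 1, "ax": 0, "ay": 0, "az": 0}]'

```text
clock: 28.6
eef_pos: [646.1, 50.4, 113.4]
tcp_rot: [-3.142, -0.0, -0.043]
contact_force: [-0.5, 0.1, -1.9]
opening: 0.172
grasp_force: 49.3
```

Emit:
step_arm --moves '[{"tx": 0, "ty": 0, "tz": 0.7, "ax": 0, "ay": 0, "az": 0}, {"tx": 0, "ty": 0, "tz": 0, "ax": 0, "ay": 0, "az": 0}, {"tx": 0, "ty": 0, "tz": 0, "ax": 0, "ay": 0, "az": 0}]'

```text
clock: 28.98
eef_pos: [646.4, 50.1, 97.1]
tcp_rot: [-3.141, -0.001, -0.044]
contact_force: [0.5, -0.2, -1.2]
opening: 0.171
grasp_force: 49.3
```

Emit:
step_arm --moves '[{"tx": -0.04, "ty": -0.02, "tz": 0.27, "ax": 0, "ay": 0, "az": 0}, {"tx": 0, "ty": 0, "tz": 0, "ax": 0, "ay": 0, "az": 0}, {"tx": 0, "ty": 0, "tz": 0, "ax": 0, "ay": 0, "az": 0}]'

```text
clock: 29.35
eef_pos: [646.0, 50.7, 90.6]
tcp_rot: [-3.141, -0.003, -0.044]
contact_force: [0.8, -0.1, 5.3]
opening: 0.174
grasp_force: 50.1
```

Emit:
step_arm --moves '[{"tx": 0, "ty": 0, "tz": 0, "ax": 0, "ay": 0, "az": 0}, {"tx": 0, "ty": 0, "tz": 0, "ax": 0, "ay": 0, "az": 0}, {"tx": 0, "ty": 0, "tz": 0, "ax": 0, "ay": 0, "az": 0}, {"tx": 0, "ty": 0, "tz": 0, "ax": 0, "ay": 0, "az": 0}]' --gripper 0.7

```text
clock: 29.85
eef_pos: [644.8, 50.6, 89.4]
tcp_rot: [3.142, 0.0, -0.044]
contact_force: [0.6, -0.1, 0.1]
opening: 0.701
grasp_force: 0.0
```

Emit:
step_arm --moves '[{"tx": 0, "ty": 0, "tz": -1, "ax": 0, "ay": 0, "az": 0}, {"tx": 0, "ty": 0, "tz": -1, "ax": 0, "ay": 0, "az": 0}, {"tx": 0, "ty": 0, "tz": -1, "ax": 0, "ay": 0, "az": 0}, {"tx": -1, "ty": 0, "tz": 0, "ax": 0, "ay": 0, "az": 0}, {"tx": -1, "ty": 0, "tz": 0, "ax": 0, "ay": 0, "az": 0}]'

```text
clock: 30.48
eef_pos: [594.5, 52.8, 164.8]
tcp_rot: [-3.141, -0.001, -0.044]
contact_force: [-0.2, 0.5, 0.2]
opening: 0.701
grasp_force: 0.0
```

Emit:
step_arm --moves '[{"tx": -1, "ty": 0, "tz": 0, "ax": 0, "ay": 0, "az": 0}, {"tx": -1, "ty": 0, "tz": 0, "ax": 0, "ay": 0, "az": 0}, {"tx": -1, "ty": 0, "tz": 0, "ax": 0, "ay": 0, "az": 0}, {"tx": -1, "ty": 0, "tz": 0, "ax": 0, "ay": 0, "az": 0}, {"tx": -1, "ty": 0, "tz": 0, "ax": 0, "ay": 0, "az": 0}]'

```text
clock: 31.1
eef_pos: [469.3, 58.3, 164.6]
tcp_rot: [-3.142, -0.0, -0.044]
contact_force: [-0.5, 0.5, -0.4]
opening: 0.7
grasp_force: 0.0
```

```bash
python3 - <<'E'
from h import *
for k in range(2):
    o=shot("3")
    plates("cov",o,lo=53.5,ns=("top","side"))
a=[cv2.resize(o["top"][0][130:205,185:405],None,fx=3.6,fy=3.6,interpolation=cv2.INTER_CUBIC),
   cv2.resize(cv2.rotate(o["side"][0][175:310,285:345],cv2.ROTATE_90_CLOCKWISE),(792,320),interpolation=cv2.INTER_CUBIC)]
cv2.imwrite("pics/d3.png",np.vstack(a))
# breaker: bounding of elevated points
C=cloud("top",o["top"][1]); m=((C[...,2]>40)&(C[...,1]<-350)&(C[...,0]>380)&(C[...,0]<680)&(C[...,1]>-620)).astype(np.uint8)
for c in cv2.findContours(m,cv2.RETR_EXTERNAL,cv2.CHAIN_APPROX_NONE)[0]:
    if cv2.contourArea(c)>100: print("brk",c[:,0].min(0),c[:,0].max(0),rect(C[c[:,0,1],c[:,0,0]]))
E
```

```text
cov top [ 633.2 -233.4   90.2  105. ] 1.553 57.3
cov top [638.1 -92.6  50.8 103.4] 1.5682 57.7
cov top [644.5  49.5 129.8 104.4] 1.5288 57.3
cov top [651.2 189.   72.6 104.6] 1.5394 57.5
cov side [ 631.6 -240.2   91.5  105.2] 1.5 56.3
cov side [635.3 -99.   51.7  99.9] 1.502 57.5
cov side [644.   39.3 126.4 104.6] 1.5049 56.6
cov side [648.9 182.5  65.8 103. ] 1.5059 57.0
cov top [ 633.2 -233.4   90.2  105. ] 1.553 57.2
cov top [638.2 -92.6  50.7 103.3] 1.5682 57.9
cov top [647.5  29.  129.7 107. ] 1.5375 57.3
cov top [650.9 188.8  72.  105.2] 1.5353 57.5
cov side [ 631.3 -239.8   92.2  104.3] 1.5246 56.2
cov side [636.4 -99.   51.7 102.2] 1.5021 57.4
cov side [647.7  17.8 132.2 104.2] 1.5686 56.2
cov side [649.4 182.4  65.8 103.8] 1.5066 57.1
brk [429 179] [482 243] (array([ 518.4, -455.7,  180.6,  122.7]), np.float64(0.0114))
```

View pics/d3.png

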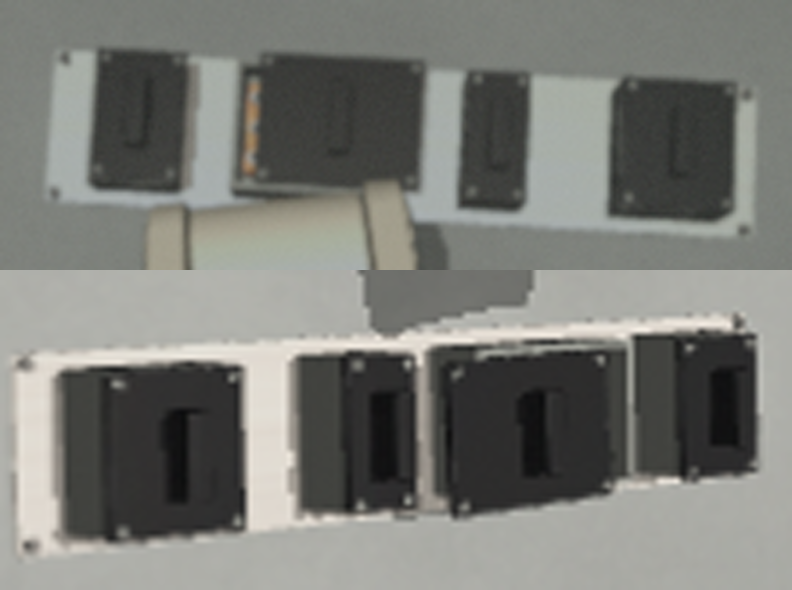

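```bash
python3 - <<'E'
from h import *
for k in range(3):
    o=shot("4")
    plates("cov",o,lo=53.5,ns=("top","side"))
E
```

```text
cov top [ 632.9 -233.4   90.1  105.4] 1.553 57.3
cov top [638.2 -92.6  50.7 103.2] 1.5682 57.5
cov top [648.3  22.6 108.8 129.9] 0.0133 57.1
cov top [651.2 189.   72.6 104.6] 1.5353 57.7
cov side [ 631.8 -240.2   91.5  105.3] 1.5 56.4
cov side [636.5 -96.9  47.6 102.2] 1.5012 57.6
cov side [648.   17.5 133.  103.3] 1.5639 56.4
cov side [649.7 182.4  65.8 104. ] 1.5066 57.2
cov top [ 632.9 -233.5   90.   105.5] 1.553 57.3
cov top [637.9 -92.1  50.6 104.1] 1.5236 57.7
cov top [648.   22.9 109.1 129.6] 0.0046 57.3
cov top [651.5 189.2  72.5 103.9] 1.5331 57.7
cov side [ 631.4 -239.8   91.9  104.5] 1.5192 56.2
cov side [636.4 -99.   51.7 102.2] 1.5024 58.1
cov side [648.2  17.7 131.3 103.8] 1.5503 56.4
cov side [648.8 179.8  71.1 103.7] 1.5066 57.2
cov top [ 633.2 -233.4   90.2  104.9] 1.553 57.5
cov top [638.2 -92.6  50.7 103.3] 1.5682 57.9
cov top [647.4  23.5 130.6 109.6] 1.5597 57.2
cov top [650.7 189.   72.8 105.5] 1.5191 57.4
cov side [ 631.5 -238.9   91.   104.4] 1.5326 56.3
cov side [635.9 -96.9  51.8 103.8] 1.5464 57.9
cov side [648.   18.  130.9 103.6] 1.559 56.0
cov side [649.5 182.4  65.8 104.3] 1.5066 57.7
```

Emit:
step_arm --moves '[{"tx": 0, "ty": 0, "tz": 0, "ax": 0, "ay": 0, "az": -0.028}, {"tx": 0.9, "ty": 0.16, "tz": 0, "ax": 0, "ay": 0, "az": 0}, {"tx": 0.9, "ty": 0.16, "tz": 0, "ax": 0, "ay": 0, "az": 0}, {"tx": 0.9, "ty": 0.16, "tz": 0, "ax": 0, "ay": 0, "az": 0}, {"tx": 0.9, "ty": 0.16, "tz": 0, "ax": 0, "ay": 0, "az": 0}]'

```text
clock: 32.22
eef_pos: [561.1, 42.1, 164.3]
tcp_rot: [3.142, 0.0, 0.0]
contact_force: [-0.2, -0.1, -0.7]
opening: 0.699
grasp_force: 0.0
```

Emit:
step_arm --moves '[{"tx": 0.9, "ty": 0.16, "tz": 0, "ax": 0, "ay": 0, "az": 0}, {"tx": 0.9, "ty": 0.16, "tz": 0, "ax": 0, "ay": 0, "az": 0}, {"tx": 0.9, "ty": 0.16, "tz": 0, "ax": 0, "ay": 0, "az": 0}, {"tx": 0.9, "ty": 0.16, "tz": 0, "ax": 0, "ay": 0, "az": 0}, {"tx": 0, "ty": 0, "tz": 0, "ax": 0, "ay": 0, "az": 0}]'

```text
clock: 32.85
eef_pos: [651.4, 26.0, 164.1]
tcp_rot: [-3.142, -0.001, -0.0]
contact_force: [-0.7, 0.5, 0.3]
opening: 0.702
grasp_force: 0.0
```

Emit:
step_arm --moves '[{"tx": 0, "ty": 0, "tz": 1, "ax": 0, "ay": 0, "az": 0}, {"tx": 0, "ty": 0, "tz": 1, "ax": 0, "ay": 0, "az": 0}, {"tx": 0, "ty": 0, "tz": 0.8, "ax": 0, "ay": 0, "az": 0}, {"tx": 0, "ty": 0, "tz": 0.1, "ax": 0, "ay": 0, "az": 0}, {"tx": 0, "ty": 0, "tz": 0, "ax": 0, "ay": 0, "az": 0}]'

```text
clock: 33.48
eef_pos: [650.3, 26.4, 92.4]
tcp_rot: [-3.142, -0.0, 0.0]
contact_force: [0.7, 0.4, 0.2]
opening: 0.699
grasp_force: 0.0
```

Emit:
step_arm --moves '[{"tx": 0, "ty": 0, "tz": 0, "ax": 0, "ay": 0, "az": 0}, {"tx": 0, "ty": 0, "tz": 0, "ax": 0, "ay": 0, "az": 0}, {"tx": 0, "ty": 0, "tz": 0, "ax": 0, "ay": 0, "az": 0}, {"tx": 0, "ty": 0, "tz": 0, "ax": 0, "ay": 0, "az": 0}, {"tx": 0, "ty": 0, "tz": 0, "ax": 0, "ay": 0, "az": 0}]' --gripper 0

```text
clock: 34.1
eef_pos: [650.6, 26.3, 92.9]
tcp_rot: [-3.142, -0.001, 0.0]
contact_force: [-0.6, -0.0, 5.6]
opening: 0.171
grasp_force: 49.7
```

Emit:
step_arm --moves '[{"tx": 0, "ty": 0, "tz": -0.4, "ax": 0, "ay": 0, "az": 0}, {"tx": 0, "ty": 0, "tz": 0, "ax": 0, "ay": 0, "az": 0.028}, {"tx": 0, "ty": 0, "tz": 0, "ax": 0, "ay": 0, "az": 0}]'

```text
clock: 34.48
eef_pos: [650.1, 26.3, 102.4]
tcp_rot: [-3.142, -0.0, -0.043]
contact_force: [0.9, 0.2, -2.0]
opening: 0.175
grasp_force: 48.9
```

Emit:
step_arm --moves '[{"tx": -0.1, "ty": -0.5, "tz": 0, "ax": 0, "ay": 0, "az": 0}, {"tx": -0.09, "ty": -0.475, "tz": 0, "ax": 0, "ay": 0, "az": 0}, {"tx": 0, "ty": 0, "tz": 0.2, "ax": 0, "ay": 0, "az": 0}, {"tx": 0, "ty": 0, "tz": 0, "ax": 0, "ay": 0, "az": 0}, {"tx": 0, "ty": 0, "tz": 0, "ax": 0, "ay": 0, "az": 0}]'

```text
clock: 35.1
eef_pos: [646.4, 50.7, 96.9]
tcp_rot: [3.141, 0.0, -0.044]
contact_force: [-0.4, -0.3, -2.2]
opening: 0.174
grasp_force: 48.9
```

Emit:
step_arm --moves '[{"tx": 0, "ty": 0, "tz": 0.17, "ax": 0, "ay": 0, "az": 0}, {"tx": 0, "ty": 0, "tz": 0, "ax": 0, "ay": 0, "az": 0}, {"tx": 0, "ty": 0, "tz": 0, "ax": 0, "ay": 0, "az": 0}]'

```text
clock: 35.48
eef_pos: [646.7, 50.6, 93.0]
tcp_rot: [3.142, -0.001, -0.044]
contact_force: [0.4, -1.3, -0.1]
opening: 0.17
grasp_force: 49.3
```

Emit:
step_arm --moves '[{"tx": 0, "ty": 0, "tz": 0, "ax": 0, "ay": 0, "az": 0}, {"tx": 0, "ty": 0, "tz": 0, "ax": 0, "ay": 0, "az": 0}, {"tx": 0, "ty": 0, "tz": 0, "ax": 0, "ay": 0, "az": 0}, {"tx": 0, "ty": 0, "tz": 0, "ax": 0, "ay": 0, "az": 0}]' --gripper 0.7

```text
clock: 35.98
eef_pos: [646.4, 50.9, 92.7]
tcp_rot: [3.142, 0.0, -0.044]
contact_force: [0.6, 0.3, 1.2]
opening: 0.699
grasp_force: 0.0
```

Emit:
step_arm --moves '[{"tx": 0, "ty": 0, "tz": -1, "ax": 0, "ay": 0, "az": 0}, {"tx": 0, "ty": 0, "tz": -1, "ax": 0, "ay": 0, "az": 0}, {"tx": 0, "ty": 0, "tz": -1, "ax": 0, "ay": 0, "az": 0}, {"tx": -0.02, "ty": -0.93, "tz": 0, "ax": 0, "ay": 0, "az": 0}, {"tx": -0.02, "ty": -0.93, "tz": 0, "ax": 0, "ay": 0, "az": 0}]'

```text
clock: 36.6
eef_pos: [647.0, 98.8, 167.2]
tcp_rot: [-3.141, 0.001, -0.044]
contact_force: [-0.9, -0.0, 0.1]
opening: 0.698
grasp_force: 0.0
```

Emit:
step_arm --moves '[{"tx": -0.02, "ty": -0.93, "tz": 0, "ax": 0, "ay": 0, "az": 0}, {"tx": -0.02, "ty": -0.93, "tz": 0, "ax": 0, "ay": 0, "az": 0}, {"tx": -0.02, "ty": -0.93, "tz": 0, "ax": 0, "ay": 0, "az": 0}, {"tx": -0.02, "ty": -0.93, "tz": 0, "ax": 0, "ay": 0, "az": 0}, {"tx": 0, "ty": 0, "tz": 0, "ax": 0, "ay": 0, "az": 0}]'

```text
clock: 37.22
eef_pos: [649.5, 192.5, 167.7]
tcp_rot: [-3.141, -0.0, -0.042]
contact_force: [-1.0, -0.6, 0.5]
opening: 0.699
grasp_force: 0.0
```

Emit:
step_arm --moves '[{"tx": 0, "ty": 0, "tz": 1, "ax": 0, "ay": 0, "az": 0}, {"tx": 0, "ty": 0, "tz": 1, "ax": 0, "ay": 0, "az": 0}, {"tx": 0, "ty": 0, "tz": 0.9, "ax": 0, "ay": 0, "az": 0}, {"tx": 0, "ty": 0, "tz": 0.1, "ax": 0, "ay": 0, "az": 0}, {"tx": 0, "ty": 0, "tz": 0, "ax": 0, "ay": 0, "az": 0}]'

```text
clock: 37.85
eef_pos: [649.9, 190.1, 93.3]
tcp_rot: [-3.142, -0.0, -0.044]
contact_force: [0.0, -0.4, -0.3]
opening: 0.706
grasp_force: 0.0
```

Emit:
step_arm --moves '[{"tx": 0, "ty": 0, "tz": 0, "ax": 0, "ay": 0, "az": 0}, {"tx": 0, "ty": 0, "tz": 0, "ax": 0, "ay": 0, "az": 0}, {"tx": 0, "ty": 0, "tz": 0, "ax": 0, "ay": 0, "az": 0}, {"tx": 0, "ty": 0, "tz": 0, "ax": 0, "ay": 0, "az": 0}, {"tx": 0, "ty": 0, "tz": 0, "ax": 0, "ay": 0, "az": 0}]' --gripper 0

```text
clock: 38.48
eef_pos: [650.0, 190.6, 93.7]
tcp_rot: [-3.141, -0.001, -0.044]
contact_force: [-0.4, -0.4, 6.1]
opening: 0.165
grasp_force: 49.8
```

Emit:
step_arm --moves '[{"tx": 0, "ty": 0, "tz": -0.2, "ax": 0, "ay": 0, "az": 0.001}, {"tx": 0, "ty": 0, "tz": 0, "ax": 0, "ay": 0, "az": 0}, {"tx": 0, "ty": 0, "tz": 0, "ax": 0, "ay": 0, "az": 0}]'

```text
clock: 38.85
eef_pos: [649.4, 190.3, 97.6]
tcp_rot: [3.142, 0.0, -0.045]
contact_force: [-0.4, -0.6, -0.6]
opening: 0.174
grasp_force: 49.0
```

Emit:
step_arm --moves '[{"tx": -0.02, "ty": -0.07, "tz": 0, "ax": 0, "ay": 0, "az": -0.001}, {"tx": 0, "ty": 0, "tz": 0.17, "ax": 0, "ay": 0, "az": 0}, {"tx": 0, "ty": 0, "tz": 0, "ax": 0, "ay": 0, "az": 0}]'

```text
clock: 39.22
eef_pos: [649.2, 192.3, 93.8]
tcp_rot: [-3.141, -0.0, -0.044]
contact_force: [-1.4, 0.3, 4.4]
opening: 0.17
grasp_force: 49.6
```

Emit:
step_arm --moves '[{"tx": 0, "ty": 0, "tz": 0, "ax": 0, "ay": 0, "az": 0}, {"tx": 0, "ty": 0, "tz": 0, "ax": 0, "ay": 0, "az": 0}, {"tx": 0, "ty": 0, "tz": 0, "ax": 0, "ay": 0, "az": 0}, {"tx": 0, "ty": 0, "tz": 0, "ax": 0, "ay": 0, "az": 0}]' --gripper 0.7

```text
clock: 39.72
eef_pos: [649.0, 192.1, 93.4]
tcp_rot: [3.142, 0.0, -0.044]
contact_force: [0.0, 0.8, 0.7]
opening: 0.698
grasp_force: 0.0
```

Emit:
step_arm --moves '[{"tx": 0, "ty": 0, "tz": -1, "ax": 0, "ay": 0, "az": 0}, {"tx": 0, "ty": 0, "tz": -1, "ax": 0, "ay": 0, "az": 0}, {"tx": 0, "ty": 0, "tz": -1, "ax": 0, "ay": 0, "az": 0}, {"tx": -1, "ty": 0, "tz": -1, "ax": 0, "ay": 0, "az": 0}, {"tx": -1, "ty": 0, "tz": -1, "ax": 0, "ay": 0, "az": 0}]'

```text
clock: 40.35
eef_pos: [598.5, 194.2, 219.2]
tcp_rot: [3.142, 0.0, -0.044]
contact_force: [0.4, -0.1, 0.2]
opening: 0.698
grasp_force: 0.0
```

Emit:
step_arm --moves '[{"tx": -1, "ty": 1, "tz": -1, "ax": 0, "ay": 0, "az": 0}, {"tx": -1, "ty": 1, "tz": 0, "ax": 0, "ay": 0, "az": 0}, {"tx": -1, "ty": 1, "tz": 0, "ax": 0, "ay": 0, "az": 0}, {"tx": -1, "ty": 1, "tz": 0, "ax": 0, "ay": 0, "az": 0}, {"tx": -1, "ty": 1, "tz": 0, "ax": 0, "ay": 0, "az": 0}]' --gripper 0

```text
clock: 40.98
eef_pos: [467.9, 74.2, 243.6]
tcp_rot: [-3.142, -0.0, -0.043]
contact_force: [0.8, 0.4, 0.6]
opening: 0.001
grasp_force: 0.0
```

Emit:
step_arm --moves '[{"tx": -1, "ty": 1, "tz": 0, "ax": 0, "ay": 0, "az": 0}, {"tx": 0, "ty": 1, "tz": 0, "ax": 0, "ay": 0, "az": 0}, {"tx": 0, "ty": 1, "tz": 0, "ax": 0, "ay": 0, "az": 0}, {"tx": 0, "ty": 1, "tz": 0, "ax": 0, "ay": 0, "az": 0}, {"tx": 0, "ty": 1, "tz": 0, "ax": 0, "ay": 0, "az": 0}]'

```text
clock: 41.6
eef_pos: [438.3, -49.7, 243.7]
tcp_rot: [3.142, -0.0, -0.044]
contact_force: [0.9, -0.2, 0.1]
opening: -0.003
grasp_force: 0.0
```

```bash
python3 - <<'E'
from h import *
for k in range(2):
    o=shot("5")
    plates("cov",o,lo=53.5,ns=("top","side"))
t=o["top"][0][165:255,415:495]; u,v=proj("side",[515,-456,80])[0].astype(int)
s=o["side"][0][v-45:v+45,u-40:u+40]; print("side crop origin",u-40,v-45)
cv2.imwrite("pics/d5.png",np.hstack([cv2.resize(x,(396,446),interpolation=cv2.INTER_CUBIC) for x in(t,s)]))
C=cloud("top",o["top"][1])
for x,y in((455,212),(440,212),(478,212),(455,185),(455,240)): print((x,y),C[y,x].round(0))
E
```

```text
cov top [ 632.9 -233.5   90.   105.5] 1.553 57.3
cov top [637.7 -92.3  50.5 104.1] 1.5215 57.8
cov top [645.3  49.4 129.7 106.4] 1.5248 57.3
cov top [650.6 190.6  69.9 104.3] 1.5254 57.5
cov side [ 631.4 -240.1   91.8  104.4] 1.5097 56.3
cov side [636.5 -96.9  47.6 102.1] 1.5011 57.2
cov side [644.5  44.2 127.  104. ] 1.505 56.3
cov side [648.9 185.3  71.4 102. ] 1.506 57.5
cov top [ 633.2 -233.4   90.3  105. ] 1.553 57.5
cov top [638.2 -92.6  50.7 103.3] 1.5682 57.6
cov top [645.   49.4 129.7 106.9] 1.5248 57.2
cov top [650.4 190.6  69.8 104.7] 1.5307 58.0
cov side [ 631.6 -239.1   90.6  104.2] 1.5284 56.6
cov side [636.4 -99.   51.7 102.2] 1.5024 57.8
cov side [644.4  44.2 126.9 104.3] 1.505 56.2
cov side [648.1 185.3  71.4 102. ] 1.5069 57.6
side crop origin 248 296
(455, 212) [ 509. -438.  112.]
(440, 212) [ 510. -402.  101.]
(478, 212) [ 510. -501.  107.]
(455, 185) [ 582. -441.  112.]
(455, 240) [ 437. -454.   67.]
```

View pics/d5.png

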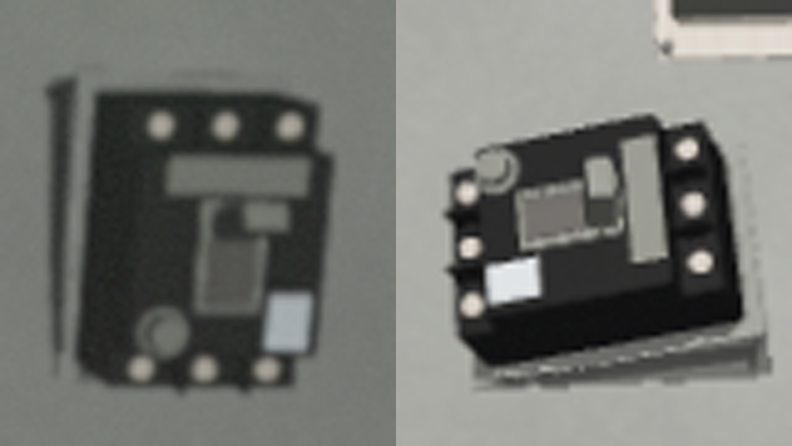

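```bash
python3 - <<'E'
from h import *
from rig import r
o=shot("6"); C=cloud("top",o["top"][1]); P=o["top"][0]
def world(c): # mean over small patch depth
    u,v=c; p=C[int(round(v))-1:int(round(v))+2,int(round(u))-1:int(round(u))+2].reshape(-1,3); z=np.median(p[:,2]); return onz("top",[c],z)[0]
for nm,cr in dict(U1=(160,125),U2=(226,126),U3=(290,126),L1=(141,370),L2=(204,370),L3=(267,370),btn=(162,332),hnd=(267,218),hdark=(232,218)).items():
    u=(cr[0]+.5)/4.95-.5+415; v=(cr[1]+.5)/4.956-.5+165; print(nm,(round(u,1),round(v,1)),world((u,v)).round(1))
# side view of the button
o2,d=rays("side",[[248+(101+.5)/4.95-.5,296+170/4.956-.5]]); 
for z in(102,107,112): print("side btn z",z,(o2+d[0]*((z-o2[2])/d[0,2])).round(1))
# face plane from dark points
m=(P.max(2)<60)&(C[...,2]>70)&(C[...,2]<135)&(C[...,0]>455)&(C[...,0]<560)&(C[...,1]<-410)&(C[...,1]>-495)
Q=C[m]; a=np.linalg.lstsq(np.c_[Q[:,:2]-[500,-455],np.ones(len(Q))],Q[:,2],rcond=None)[0]; print("plane",a,len(Q))
print(r.sense()["eef_pos"])
E
```

```text
U1 (446.9, 189.8) [ 569.  -419.6  108.7]
U2 (460.3, 190.0) [ 568.8 -455.3  109. ]
U3 (473.2, 190.0) [ 569.5 -490.9  107.2]
L1 (443.1, 239.3) [ 438.4 -420.3   68.8]
L2 (455.8, 239.3) [ 438.8 -456.    67. ]
L3 (468.5, 239.3) [ 439.3 -491.3   66.3]
btn (447.3, 231.6) [ 457.  -416.8  109.2]
hnd (468.5, 208.6) [ 513.6 -455.   155.4]
hdark (461.5, 208.6) [ 515.6 -445.1  136.1]
side btn z 102 [ 457.  -425.4  102. ]
side btn z 107 [ 457.  -427.8  107. ]
side btn z 112 [ 457.  -430.1  112. ]
plane [2.30712393e-01 1.49011856e-02 1.07579315e+02] 487
[438.37989603 -48.31829662 243.56810724]
```

Emit:
step_arm --moves '[{"tx": 0, "ty": 0, "tz": 0, "ax": 0, "ay": 0, "az": -0.034}, {"tx": -0.08, "ty": 0.99, "tz": 0, "ax": 0, "ay": 0, "az": 0}, {"tx": -0.08, "ty": 0.99, "tz": 0, "ax": 0, "ay": 0, "az": 0}, {"tx": -0.08, "ty": 0.99, "tz": 0, "ax": 0, "ay": 0, "az": 0}, {"tx": -0.08, "ty": 0.99, "tz": 0, "ax": 0, "ay": 0, "az": 0}]'

```text
clock: 42.52
eef_pos: [431.5, -147.9, 243.6]
tcp_rot: [-3.141, -0.0, 0.011]
contact_force: [-0.3, 0.1, 0.7]
opening: 0.001
grasp_force: 0.0
```

Emit:
step_arm --moves '[{"tx": -0.08, "ty": 0.99, "tz": 0, "ax": 0, "ay": 0, "az": 0}, {"tx": -0.08, "ty": 0.99, "tz": 0, "ax": 0, "ay": 0, "az": 0}, {"tx": -0.08, "ty": 0.99, "tz": 0, "ax": 0, "ay": 0, "az": 0}, {"tx": -0.08, "ty": 0.99, "tz": 0, "ax": 0, "ay": 0, "az": 0}, {"tx": -0.08, "ty": 0.99, "tz": 0, "ax": 0, "ay": 0, "az": 0}]'

```text
clock: 43.15
eef_pos: [423.0, -271.8, 243.5]
tcp_rot: [-3.141, -0.0, 0.011]
contact_force: [0.1, -0.1, 0.3]
opening: -0.005
grasp_force: 0.0
```

Emit:
step_arm --moves '[{"tx": -0.08, "ty": 0.99, "tz": 0, "ax": 0, "ay": 0, "az": 0}, {"tx": -0.08, "ty": 0.99, "tz": 0, "ax": 0, "ay": 0, "az": 0}, {"tx": -0.08, "ty": 0.99, "tz": 0, "ax": 0, "ay": 0, "az": 0}, {"tx": -0.08, "ty": 0.99, "tz": 0, "ax": 0, "ay": 0, "az": 0}, {"tx": -0.08, "ty": 0.99, "tz": 0, "ax": 0, "ay": 0, "az": 0}]'

```text
clock: 43.78
eef_pos: [414.1, -396.5, 243.5]
tcp_rot: [-3.141, -0.0, 0.011]
contact_force: [0.1, 0.7, 0.3]
opening: -0.001
grasp_force: 0.0
```

Emit:
step_arm --moves '[{"tx": -0.08, "ty": 0.99, "tz": 0, "ax": 0, "ay": 0, "az": 0}, {"tx": 0, "ty": 0, "tz": 0, "ax": 0, "ay": 0.0955, "az": 0}, {"tx": 0, "ty": 0, "tz": 0, "ax": 0, "ay": 0.0955, "az": 0}, {"tx": 0, "ty": 0, "tz": 0, "ax": 0, "ay": 0, "az": 0}, {"tx": 0, "ty": 0, "tz": 0, "ax": 0, "ay": 0, "az": 0}]'

```text
clock: 44.4
eef_pos: [412.0, -421.2, 243.8]
tcp_rot: [3.141, -0.298, 0.009]
contact_force: [-0.2, -0.2, -0.3]
opening: -0.0
grasp_force: 0.0
```

```bash
python3 - <<'E'
from h import *
from rig import r
o=shot("7"); t=o["top"][0][165:255,415:495]; s=o["side"][0][296:386,248:328]
cv2.imwrite("pics/d7.png",np.hstack([cv2.resize(x,(396,446),interpolation=cv2.INTER_CUBIC) for x in(t,s)]))
plates("cov",o,lo=53.5)
E
```

```text
cov top [ 633.2 -233.3   90.3  104.9] 1.553 57.3
cov top [637.7 -92.6  49.8 104.4] 1.5239 57.8
cov top [645.2  49.4 129.7 106.4] 1.5236 57.1
cov top [650.2 190.6  70.  105. ] 1.5254 57.7
```

Emit:
step_arm --moves '[{"tx": 0.07, "ty": 0, "tz": 0.9, "ax": 0, "ay": 0, "az": 0}, {"tx": 0, "ty": 0, "tz": 0.9, "ax": 0, "ay": 0, "az": 0}, {"tx": 0, "ty": 0, "tz": 0.9, "ax": 0, "ay": 0, "az": 0}, {"tx": 0, "ty": 0, "tz": 0.9, "ax": 0, "ay": 0, "az": 0}, {"tx": 0, "ty": 0, "tz": 0.4, "ax": 0, "ay": 0, "az": 0}]'

```text
clock: 45.12
eef_pos: [444.0, -419.5, 147.3]
tcp_rot: [-3.14, -0.298, 0.011]
contact_force: [-0.0, -0.1, -0.4]
opening: -0.001
grasp_force: 0.0
```

Emit:
step_arm --moves '[{"tx": 0, "ty": 0, "tz": 0.3, "ax": 0, "ay": 0, "az": 0}, {"tx": 0, "ty": 0, "tz": 0, "ax": 0, "ay": 0, "az": 0}]'

```text
clock: 45.38
eef_pos: [445.7, -420.0, 141.3]
tcp_rot: [-3.141, -0.3, 0.01]
contact_force: [0.1, 0.2, -0.6]
opening: -0.001
grasp_force: 0.0
```

```bash
python3 - <<'E'
from h import *
o=shot("8"); t=o["top"][0][165:255,415:495]; s=o["side"][0][276:366,238:318]
cv2.imwrite("pics/d8.png",np.hstack([cv2.resize(x,(396,446),interpolation=cv2.INTER_CUBIC) for x in(t,s)]))
E
```

View pics/d8.png

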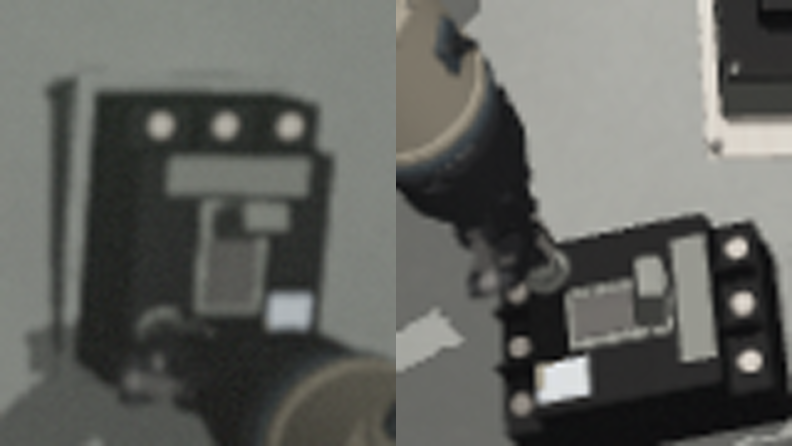

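Emit:
step_arm --moves '[{"tx": 0.2, "ty": 0, "tz": 0, "ax": 0, "ay": 0, "az": 0}, {"tx": 0, "ty": 0, "tz": 0.2, "ax": 0, "ay": 0, "az": 0}, {"tx": 0, "ty": 0, "tz": 0.2, "ax": 0, "ay": 0, "az": 0}, {"tx": 0, "ty": 0, "tz": 0, "ax": 0, "ay": 0, "az": 0}]'

```text
clock: 45.98
eef_pos: [453.3, -420.1, 133.1]
tcp_rot: [-3.142, -0.3, 0.01]
contact_force: [0.0, 0.5, 2.4]
opening: 0.002
grasp_force: 1.5
```

Emit:
step_arm --moves '[{"tx": 0, "ty": 0, "tz": 0.1, "ax": 0, "ay": 0, "az": 0}, {"tx": 0, "ty": 0, "tz": 0.06, "ax": 0, "ay": 0, "az": 0}, {"tx": 0, "ty": 0, "tz": 0, "ax": 0, "ay": 0, "az": 0}]'

```text
clock: 46.35
eef_pos: [454.4, -420.0, 129.4]
tcp_rot: [3.142, -0.3, 0.01]
contact_force: [0.1, 0.2, 1.3]
opening: -0.002
grasp_force: 0.8
```

Emit:
step_arm --moves '[{"tx": 0, "ty": 0, "tz": 0.08, "ax": 0, "ay": 0, "az": 0}, {"tx": 0, "ty": 0, "tz": 0.08, "ax": 0, "ay": 0, "az": 0}, {"tx": 0, "ty": 0, "tz": 0, "ax": 0, "ay": 0, "az": 0}]'

```text
clock: 46.72
eef_pos: [455.5, -420.1, 126.0]
tcp_rot: [3.141, -0.3, 0.01]
contact_force: [-3.4, 1.9, 9.4]
opening: 0.003
grasp_force: 4.6
```

Emit:
step_arm --moves '[{"tx": 0, "ty": 0, "tz": 0.06, "ax": 0, "ay": 0, "az": 0}, {"tx": 0, "ty": 0, "tz": 0, "ax": 0, "ay": 0, "az": 0}]'

```text
clock: 46.98
eef_pos: [455.7, -420.2, 125.8]
tcp_rot: [3.141, -0.3, 0.01]
contact_force: [-11.0, 5.0, 22.5]
opening: -0.003
grasp_force: 12.6
```

```bash
python3 - <<'E'
from h import *
o=shot("9"); C=cloud("top",o["top"][1]); print(C[206:212,460:472,2].round(0)); plates("cov",o,lo=53.5)
E
```

```text
[[120. 118. 121. 119. 117. 117. 116. 121. 117. 118. 117. 118.]
 [115. 119. 118. 121. 119. 117. 118. 118. 117. 114. 115. 114.]
 [115. 116. 117. 117. 118. 114. 117. 118. 115. 114. 115. 115.]
 [116. 116. 115. 117. 117. 117. 116. 116. 117. 110. 112. 109.]
 [116. 115. 116. 116. 118. 119. 120. 112. 117. 110. 113. 119.]
 [116. 115. 116. 118. 115. 112. 114. 111. 113. 116. 116. 113.]]
cov top [ 632.9 -233.4   90.3  105.6] 1.553 57.2
cov top [638.2 -92.6  50.8 103.3] 1.5682 57.8
cov top [645.4  49.3 129.9 106.5] 1.5325 57.3
cov top [650.3 190.6  70.2 104.9] 1.5281 57.4
```

Emit:
step_arm --moves '[{"tx": 0, "ty": 0, "tz": -0.6, "ax": 0, "ay": 0, "az": 0}, {"tx": 0, "ty": 0, "tz": -0.9, "ax": 0, "ay": 0, "az": 0}, {"tx": 0, "ty": 0, "tz": -0.9, "ax": 0, "ay": 0, "az": 0}, {"tx": -0.6, "ty": 0, "tz": 0, "ax": 0, "ay": 0, "az": 0}, {"tx": -0.6, "ty": 0, "tz": 0, "ax": 0, "ay": 0, "az": 0}]'

```text
clock: 47.7
eef_pos: [408.4, -419.9, 171.7]
tcp_rot: [-3.141, -0.299, 0.01]
contact_force: [0.4, -0.1, -0.7]
opening: -0.003
grasp_force: 0.0
```

Emit:
step_arm --moves '[{"tx": 0, "ty": 0.7, "tz": 0, "ax": 0, "ay": 0, "az": 0}, {"tx": 0, "ty": 0.74, "tz": 0, "ax": 0, "ay": 0, "az": 0}, {"tx": 0, "ty": 0, "tz": 0.8, "ax": 0, "ay": 0, "az": 0}, {"tx": 0, "ty": 0, "tz": 0.7, "ax": 0, "ay": 0, "az": 0}, {"tx": 0, "ty": 0, "tz": 0, "ax": 0, "ay": 0, "az": 0}]'

```text
clock: 48.32
eef_pos: [420.7, -454.6, 134.1]
tcp_rot: [-3.138, -0.298, 0.01]
contact_force: [-0.1, 0.1, 1.2]
opening: -0.003
grasp_force: 0.0
```

```bash
python3 - <<'E'
from h import *
o=shot("10"); t=o["top"][0][165:255,415:495]; s=o["side"][0][276:366,238:318]
cv2.imwrite("pics/d10.png",np.hstack([cv2.resize(x,(396,446),interpolation=cv2.INTER_CUBIC) for x in(t,s)]))
E
```

```text
(no output)
```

View pics/d10.png

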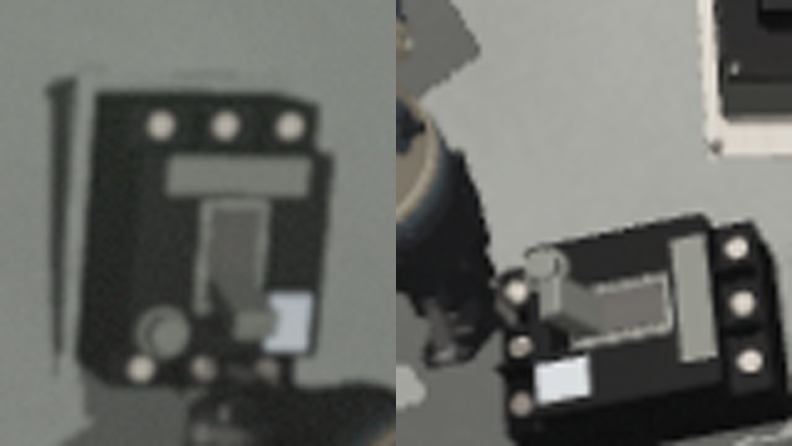

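Emit:
step_arm --moves '[{"tx": 0.6, "ty": 0, "tz": 0, "ax": 0, "ay": 0, "az": 0}, {"tx": 0.6, "ty": 0, "tz": 0, "ax": 0, "ay": 0, "az": 0}, {"tx": 0.6, "ty": 0, "tz": 0, "ax": 0, "ay": 0, "az": 0}, {"tx": 0.6, "ty": 0, "tz": 0, "ax": 0, "ay": 0, "az": 0}, {"tx": 0, "ty": 0, "tz": 0, "ax": 0, "ay": 0, "az": 0}]'

```text
clock: 49.05
eef_pos: [479.8, -455.9, 155.2]
tcp_rot: [3.14, -0.301, 0.011]
contact_force: [0.5, -0.5, 0.4]
opening: 0.004
grasp_force: 0.0
```

Emit:
step_arm --moves '[{"tx": 0.2, "ty": 0, "tz": 0, "ax": 0, "ay": 0, "az": 0}, {"tx": 0, "ty": 0, "tz": 0, "ax": 0, "ay": 0, "az": 0}]'

```text
clock: 49.3
eef_pos: [483.1, -455.7, 156.0]
tcp_rot: [-3.142, -0.3, 0.01]
contact_force: [-0.7, -0.4, -0.3]
opening: 0.004
grasp_force: 0.0
```

Emit:
step_arm --moves '[{"tx": -0.5, "ty": 0, "tz": 0, "ax": 0, "ay": 0, "az": 0}, {"tx": -0.8, "ty": 0, "tz": -0.4, "ax": 0, "ay": 0, "az": 0}, {"tx": -0.8, "ty": 0, "tz": -1, "ax": 0, "ay": 0, "az": 0}, {"tx": 0, "ty": 0, "tz": -1, "ax": 0, "ay": 0, "az": 0}, {"tx": 0, "ty": 0, "tz": -1, "ax": 0, "ay": 0, "az": 0}]'

```text
clock: 49.92
eef_pos: [405.6, -456.4, 222.4]
tcp_rot: [-3.141, -0.3, 0.008]
contact_force: [0.9, -1.4, 0.5]
opening: 0.001
grasp_force: 0.0
```

Emit:
step_arm --moves '[{"tx": -0.5, "ty": 0, "tz": -1, "ax": 0, "ay": 0, "az": 0}, {"tx": -0.5, "ty": 0, "tz": -1, "ax": 0, "ay": 0, "az": 0}, {"tx": 0, "ty": 0, "tz": 0, "ax": 0, "ay": 0, "az": 0}, {"tx": 0, "ty": 0, "tz": 0, "ax": 0, "ay": 0, "az": 0}]'

```text
clock: 50.42
eef_pos: [368.5, -456.7, 261.6]
tcp_rot: [-3.141, -0.3, 0.009]
contact_force: [-0.3, 0.6, 0.4]
opening: 0.001
grasp_force: 0.0
```

```bash
python3 - <<'E'
from h import *
o=shot("11"); t=o["top"][0][165:255,415:495]; s=o["side"][0][276:366,238:318]
cv2.imwrite("pics/d11.png",np.hstack([cv2.resize(x,(396,446),interpolation=cv2.INTER_CUBIC) for x in(t,s)]))
for k in range(3): plates("cov",o if k==0 else {n:eyes.grab_frame(n) for n in("top","side")},lo=53.5,ns=("top","side"))
cv2.imwrite("pics/e11.png",np.hstack([o["top"][0][60:400,20:420],o["side"][0][60:400,160:560]]))
E
```

```text
cov top [ 633.2 -233.4   90.3  104.9] 1.553 57.3
cov top [638.2 -92.6  50.8 103.3] 1.5682 57.8
cov top [645.5  49.3 129.7 105.4] 1.5201 57.2
cov top [650.1 190.6  70.2 105.4] 1.5281 57.5
cov side [ 631.5 -239.7   92.5  104.2] 1.5311 56.1
cov side [635.4 -96.9  47.6 104.5] 1.5013 58.1
cov side [644.4  44.2 127.  104.3] 1.505 56.1
cov side [648.7 185.3  71.4 103.1] 1.5069 57.3
cov top [ 633.  -233.3   90.4  105.3] 1.553 57.4
cov top [637.8 -92.6  49.9 104.3] 1.5239 57.7
cov top [646.   49.4 130.2 105.3] 1.5349 57.3
cov top [650.4 190.7  70.  104.6] 1.5281 57.6
cov side [ 631.4 -239.5   92.   103.8] 1.5311 56.4
cov side [636.3 -96.9  47.6 101.4] 1.5011 57.4
cov side [644.3  44.2 126.9 104.4] 1.505 56.2
cov side [648.5 185.4  71.5 102.7] 1.5058 57.4
cov top [ 632.8 -233.4   90.2  105.8] 1.553 57.3
cov top [638.2 -92.6  50.7 103.4] 1.5682 57.5
cov top [645.6  49.4 129.7 105.4] 1.5248 57.2
cov top [650.5 190.6  70.2 104.4] 1.5281 57.3
cov side [ 631.5 -240.2   91.5  105. ] 1.4999 56.4
cov side [635.9 -96.9  51.8 103.8] 1.5447 57.8
cov side [643.2  44.3 127.  105.7] 1.505 56.4
cov side [648.3 185.4  71.4 102.3] 1.5058 57.1
```

View pics/d11.png

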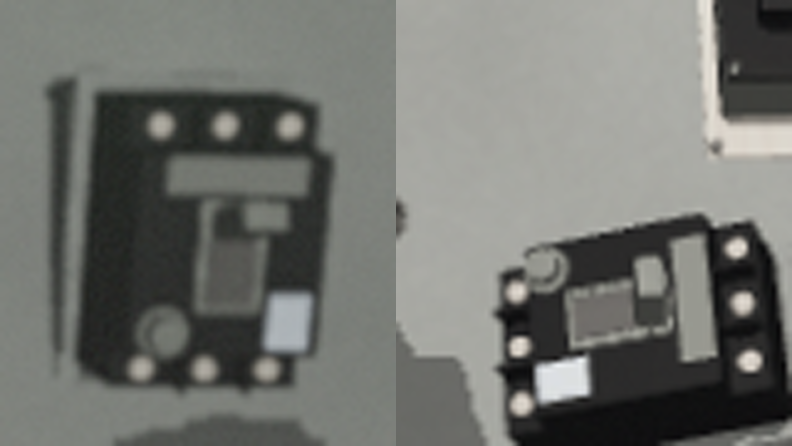

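View pics/e11.png

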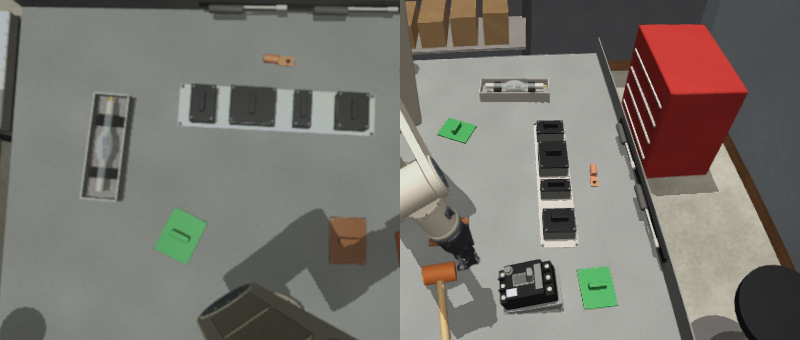

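```bash
python3 -c "
from rig import workorder
print(workorder.sign_off())"
```

```text
the job is handed in; nothing more can be done
None
```

The job is handed in: all four covers sit on their own blocks within about 1 mm of flush by the camera. Cover 4 was knocked about 25 mm aside and put back before the test. The button was pressed until the handle dropped, the handle is back at ON, and I did not touch the bulb, mallet or lug.

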